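# Set out a chromatograph's flow path for plumbing

## Task

Set the new flow path out on the dark bench mat in the order in which it will be plumbed: starting at the injection valve and ending at the detector, the in-line filter, then the guard column, then the long separation column (lift its near end over the lip of the open drawer and draw it out endwise), then the suppressor block. Lay them flat, end to end in one straight line along the middle of the mat, each with about a finger's breadth (20 mm) between it and the next. Set the parts down, do not drop them, and leave the amber jar and the spanner where they lie.

Things in the scene. Friction and masses are not known exactly. Their poses are not given: they have to be found in the camera images.
- column_c (a point): separation column: steel tube 14 mm thick, a hexagonal 18 mm nut (24 mm long) near each end, short pale plugs at the tips, 170 mm long over all, 0.16 kg, ends alike. Point: its centre, 9 mm above what it lies on; x along its length. Starts lying lengthwise in the open drawer, one end (about 58 mm) under the cabinet's top, 112 mm in the open
- guard_c (a point): guard column: short steel cylinder with two hexagonal 20 mm nuts (12 mm long, 23 mm across the corners) and pale plugs at the tips, 60 mm long over all, 0.07 kg, ends alike; between the nuts a waist 26 mm long, 17 mm thick. Point: its centre, 10 mm above what it lies on; x along its length
- filter_c (a point): in-line filter: one fat steel hexagon, 36 mm across the flats (42 mm across the corners) and 16 mm long, with a dark 17 mm round stub at each end, 36 mm long over all, 0.11 kg, ends alike, lying on a flat on the bench. The point is its centre, 18 mm above what it lies on; x runs along its length, stub to stub
- suppressor_c (a point): suppressor block: beige block with a grey cover plate and four screws on top, 60 mm long, 50 wide, 30 high; two small black ports on each end make it 70 mm long over all; 0.13 kg, ends alike. Point: its centre, 15 mm above what it lies on; x along its length, ports to ports
- cabinet: low grey cabinet, 160 mm wide, 39 high, its white drawer fixed open. Origin: on the bench under the cabinet's front edge; -x points out of the drawer. Drawer: floor 5 mm above the bench, 144 mm wide inside, open from x = 0 to -0.118, roofed from 0 to +0.066 (roof 26 mm above the floor). Front lip (x -0.122 to -0.118) and sides stand 10 mm above the floor: the column cannot pass the lip level
- mat: dark grey bench mat, fixed, 440 mm by 110 mm, 3 mm thick, lying crosswise in front of the robot between the injection valve and the detector. Its origin is on the bench under its centre; y runs along its length, x across it
- valve: injection valve, fixed: black 62 mm square body with a round metal neck and a beige round head on top with a ring of six ports, 72 mm high, standing off one end of the mat (either end). Its origin is on the bench under its centre, 265 mm from the mat's centre
- detector: detector, fixed: finned aluminium box 85 by 62 mm with a white top and two beige ports on it, 68 mm high, standing off the other end of the mat. Its origin is on the bench under its centre, 265 mm from the mat's centre
- jar_c (a point): small closed amber glass jar with a white cap, 38 mm in diameter, 55 mm high, standing among the parts; a bystander, to be left alone. The point is its centre, half-way up
- spanner_c (a point): flat steel open-ended spanner, about 125 mm long, 25 mm wide at its ends, 5 mm thick, lying on the bench beside the parts; a bystander, to be left alone. The point is its centre; x runs along its length
Things that resemble listed ones, but are neither listed nor needed, are in the scene too. Leave any purple look-alike of the part that bears guard_c alone.

How it is judged:
By the outcome, as a careful person would: the job done as asked, in the order asked, and still so for the second after the job is handed in, with the robot touching nothing.
It also fails if it takes over 99 s, if anything falls off the work surface, if the arm or the gripper's body presses on something with over 40 N, if the wrist force passes 120 N, or if a joint passes its speed limit or range.

## Robot

A 6-joint arm with a two-finger parallel gripper is mounted at the origin on the work surface. World frame = base frame: x ahead of the robot, y to its left, z up, the work surface at z = 0. Lengths are in m, angles in degrees, forces in N, time in s.
With the tool pointing down it reaches from about 0.4 to 0.825 m from the base axis. Payload 7 kg.
Tool frame: the origin (TCP) lies at the very end of the fingers, on their centre line; the grasp point (between the pads) lies 19 mm behind it; x points along the fingers, y is the direction in which the jaws open and shut, and the axes are right-handed (so a half turn about x gives the same grasp; the last joint's range is limited). The gripper opens to 88 mm and grips with 3 to 60 N. Pads are 19 mm wide; open, the fingers measure 130 mm over their backs; the gripper's body (78 mm by 193 mm) begins 47 mm behind the grasp point.
Start: joints at [-51.389, 20.546, 0.682, 0, -70.136, -16.507], TCP at [0.254, -0.625, 0.227] pointing down, gripper open.
Joint ranges: [-176.03, 176.03], [-82.01, 121.73], [-58.28, 71.71], [-173.87, 95.51], [-174.79, -0.11], [-173.66, 173.66]. Speed limits (degrees/s): [136.94, 136.94, 172.46, 180, 180, 180].

## Interface

Orientations are given as [roll, pitch, yaw] about the fixed x, y, z axes, in that order (R = Rz(yaw) Ry(pitch) Rx(roll)).
In Python, from plant import * gives the robot as it stands. The module is installed in compiled form; this text tells all that it offers.
- The arm moves only by the shell command python3 -m creep 'ROWS' [FORCE]. ROWS is a JSON object of lists of equal length, an entry for each row: "jaw": the closure, from -1 (fully open) to 1 (shut); "translation": the shift along the tool's x, y, z in m, a list of three; "roll": the turn about the tool's x in rad. A call has exactly 10 rows; each row shifts and turns the commanded pose from where the row before left it, along the tool's axes as they then stand; what a row does not reach is not made up. A row lasts 1/10 s, in which the tool goes at most 50 mm and 8.59 degrees, less where a joint would pass 70% of its speed; a pose out of reach is approached as far as the arm can. A call with a gripper value outside its range is refused whole. The fingers move at their own pace and stop on an object; FORCE is the grip in N (left out, the last holds). Time passes only in rows, so rows that do not move let the fingers close, or fill a call up. It gives the time, the measured TCP pose, the force and the opening at its end, in the units of the state.
- get_state(): the state, without advancing time (a new reading comes with each control period).
- capture(name): name is "scene" or "side" or "wrist"; returns a dict with "image" (420x560x3 uint8, red, green, blue), "fovy" (degrees; the focal length in pixels is half the picture's height over the tangent of half this angle, whatever the lens; pixels are square), "cx", "cy" (the principal point, pixels), "pose" (4x4, takes a point from camera to world coordinates); the wrist camera has in their place "tool_from_camera" (4x4, takes a point from camera to tool coordinates, whose origin is the TCP and whose axes are the tool frame's). Camera axes: x right, y up, looking along -z (the intrinsics and any distortion apply to the point x, -y, -z); pixel columns grow to the right and rows downward; lengths in m; the calibration is good to about 2 mm. A picture is of the moment at which its call begins: read the wrist's pose just before it. There is no depth.
- close_job(): hands the job in, once; it reports no verdict.
The state is a dict: "time_s": time; "joints": joint angles; "qd": joint speeds; "joint_torque": joint torques, N m; "tcp_pos": TCP position; "eef_rot": TCP orientation; "contact_force": force on the tool from outside, world axes, zero at the start; "moment": the same for the moment, N m; "gripper_width": finger opening in m.
Only numpy, scipy, OpenCV 4.12 (cv2) and the standard library are available. Lean on these libraries where they do the work, as an engineer would, in place of code of your own. Each camera call takes 0.05 s, during which the arm holds its last target.

## Working session

There is one attempt and no reset: what is moved stays moved. The work goes in short steps, Python scripts to look and compute and a shell command to move; the robot and the scene stay as the last step left them, time stands still between calls to the robot, and variables do not carry over. Pictures are saved under pics/ and viewed, and the job is handed in when it is done.

```bash
mkdir -p pics
cat > h.py <<'E'
from plant import *
import numpy as np, cv2
def snap(n,f):
    s=get_state(); c=capture(n); cv2.imwrite('pics/'+f+'.png',cv2.cvtColor(c['image'],cv2.COLOR_RGB2BGR)); return s,c
E
python3 - <<'E'
from h import *
print(get_state())
for n in ('scene','side','wrist'):
    s,c=snap(n,n+'0'); print(n,{k:v for k,v in c.items() if k!='image'})
E
```

```text
{'time_s': 0.0, 'joints': array([-5.13898720e+01,  2.05920654e+01,  6.32976952e-01, -1.96277496e-02,
       -7.01349439e+01, -1.65071660e+01]), 'qd': array([ 0.05800949, -0.02104182,  0.05863694,  0.04101162, -0.03700852,
        0.02382335]), 'joint_torque': array([ 3.01761529e-04, -5.82709837e+01,  2.93050110e+01,  6.99681491e+00,
        6.75234071e-03, -1.76414642e-04]), 'tcp_pos': array([ 0.25377404, -0.62494988,  0.22561106]), 'eef_rot': array([ 95.40703509,  89.90417388, 117.5033123 ]), 'contact_force': array([0.42294111, 0.20239429, 0.65669915]), 'moment': array([-0.00881396,  0.0143193 ,  0.00390432]), 'gripper_width': 0.08769477821129648}
scene {'fovy': 57.50564556237507, 'cx': 282.0147027024698, 'cy': 207.0965748794428, 'pose': array([[ 0.162756  , -0.52972176,  0.83240936,  1.26168839],
       [ 0.98665801,  0.09084797, -0.13510224, -0.1285009 ],
       [-0.00405611,  0.84329206,  0.53744027,  0.53584865],
       [ 0.        ,  0.        ,  0.        ,  1.        ]])}
side {'fovy': 50.75580171504888, 'cx': 282.12367094980675, 'cy': 207.38136891597534, 'pose': array([[ 0.70924085,  0.45425983, -0.53909686,  0.06244766],
       [-0.70478624,  0.47417824, -0.52766596, -0.49178562],
       [ 0.01593055,  0.7541903 ,  0.65646265,  0.65305201],
       [ 0.        ,  0.        ,  0.        ,  1.        ]])}
wrist {'fovy': 59.272361956746366, 'cx': 273.3785587496825, 'cy': 209.44624045825373, 'tool_from_camera': array([[-8.68725022e-04,  2.63289115e-01, -9.64716584e-01,
        -1.57887775e-01],
       [ 9.99999404e-01,  8.66907920e-04, -6.63901809e-04,
         6.41025398e-04],
       [ 6.61522327e-04, -9.64716585e-01, -2.63289712e-01,
        -7.07466948e-02],
       [ 0.00000000e+00,  0.00000000e+00,  0.00000000e+00,
         1.00000000e+00]])}
```

View pics/scene0.png

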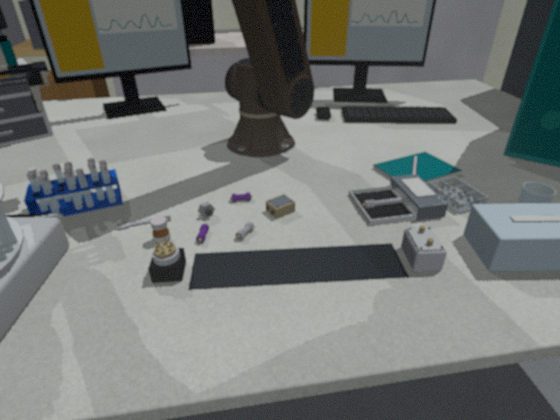

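View pics/side0.png

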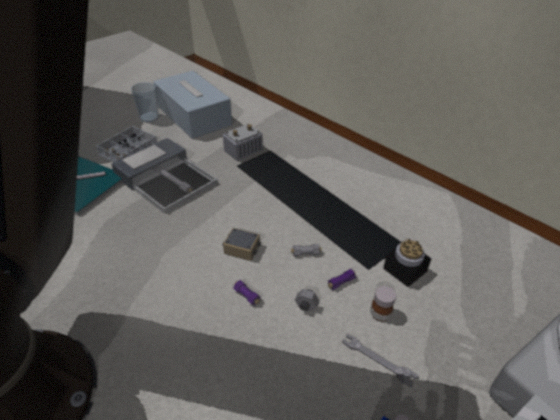

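View pics/wrist0.png

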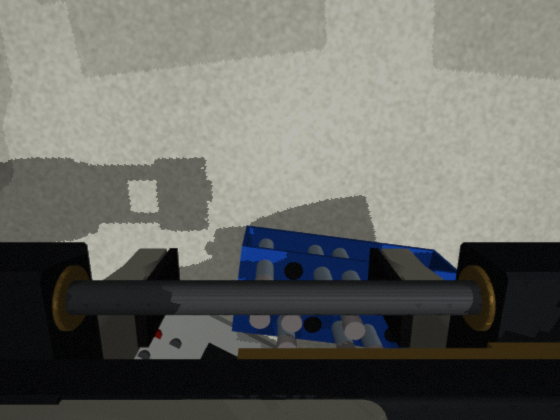

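Run:
```python
import cv2
a=cv2.imread('pics/scene0.png'); cv2.imwrite('pics/s1.png',cv2.resize(a[170:300,130:330],None,fx=4,fy=4,interpolation=cv2.INTER_CUBIC))
cv2.imwrite('pics/s2.png',cv2.resize(a[150:290,300:500],None,fx=4,fy=4,interpolation=cv2.INTER_CUBIC))
a=cv2.imread('pics/side0.png'); cv2.imwrite('pics/s3.png',cv2.resize(a[220:370,220:420],None,fx=4,fy=4,interpolation=cv2.INTER_CUBIC))
cv2.imwrite('pics/s4.png',cv2.resize(a[90:240,80:280],None,fx=4,fy=4,interpolation=cv2.INTER_CUBIC))
```

```text
(no output)
```

View pics/s1.png

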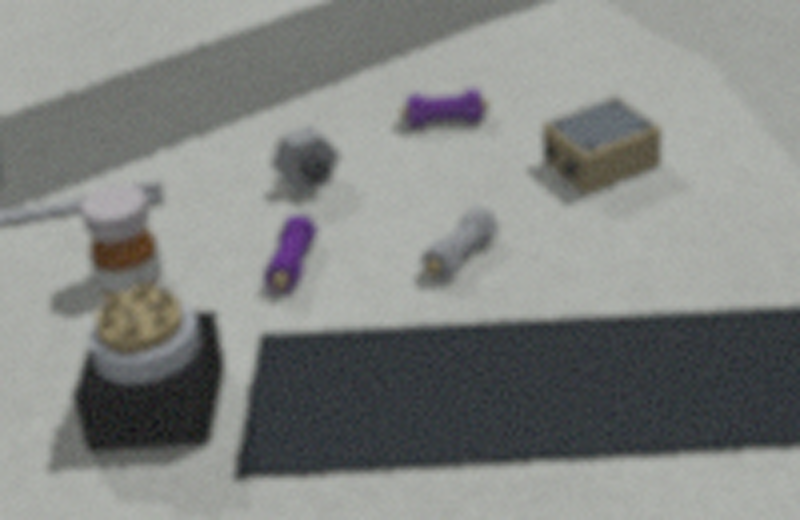

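View pics/s2.png

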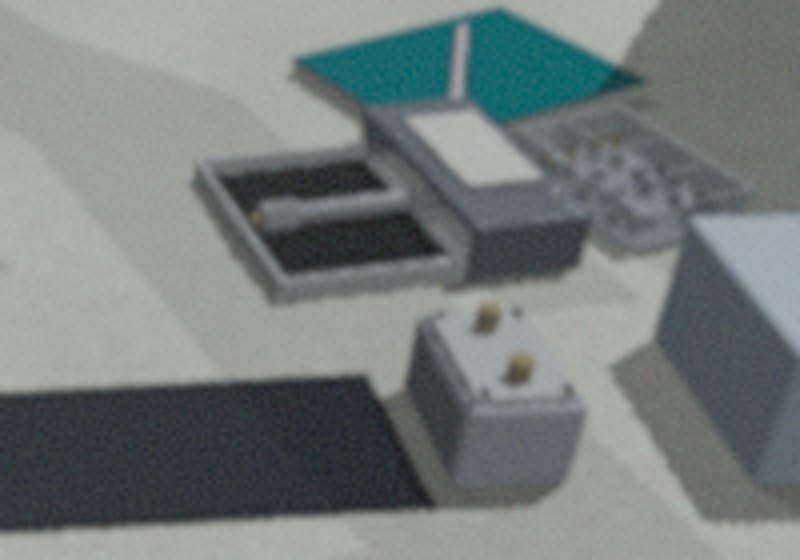

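View pics/s3.png

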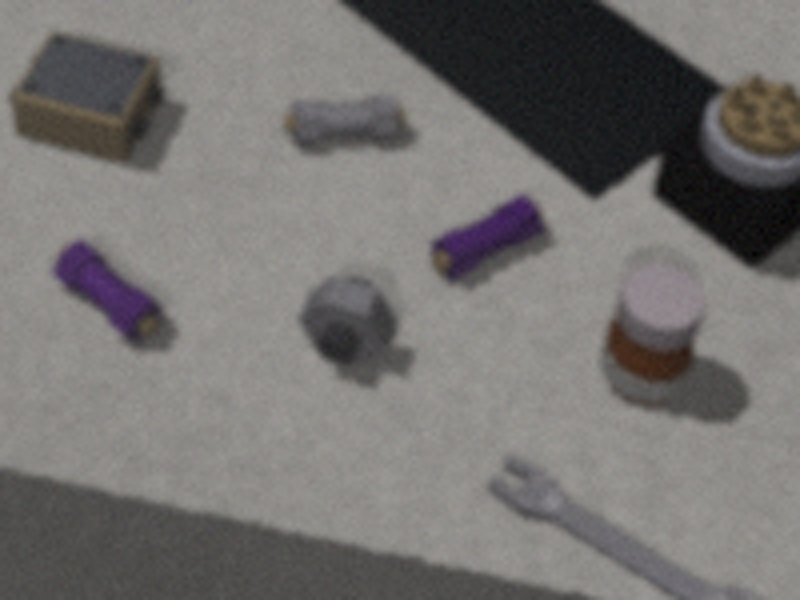

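View pics/s4.png

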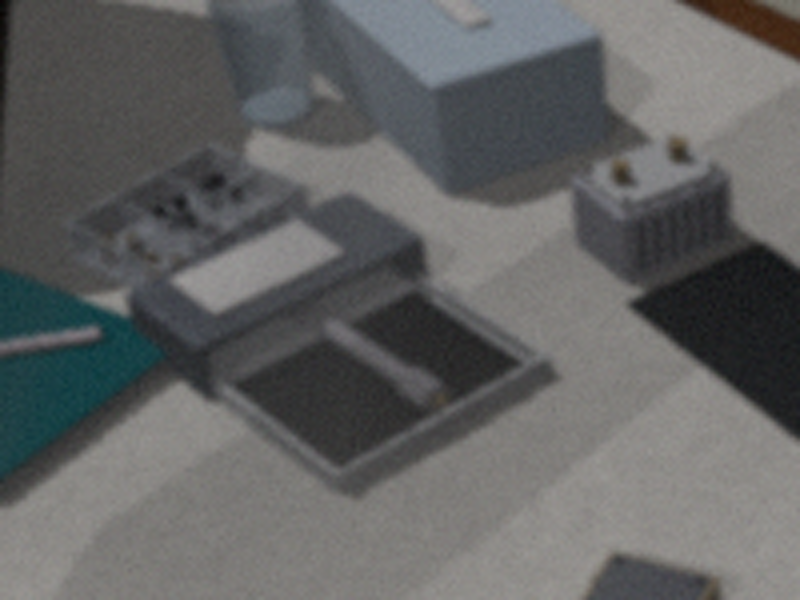

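```bash
cat >> h.py <<'E'
CAM={}
def cam(n):
    if n not in CAM:
        c=capture(n); CAM[n]=c
    return CAM[n]
def ray(c,u,v,T=None):
    f=210/np.tan(np.radians(c['fovy']/2)); T=c['pose'] if T is None else T
    d=T[:3,:3]@np.array([(u-c['cx'])/f,-(v-c['cy'])/f,-1]); return T[:3,3],d
def onz(c,u,v,z,T=None):
    o,d=ray(c,u,v,T); return o+d*(z-o[2])/d[2]
def toolT(s):
    from scipy.spatial.transform import Rotation as R
    T=np.eye(4); T[:3,:3]=R.from_euler('xyz',s['eef_rot'],degrees=True).as_matrix(); T[:3,3]=s['tcp_pos']; return T
E
cat > m.py <<'E'
from h import *
np.set_printoptions(precision=4,suppress=True)
S=cam('scene'); D=cam('side')
s1=lambda u,v:(S,130+u/4,170+v/4); s2=lambda u,v:(S,300+u/4,150+v/4)
s3=lambda u,v:(D,220+u/4,220+v/4); s4=lambda u,v:(D,80+u/4,90+v/4)
def P(name,z,*pts):
    q=[onz(c,u,v,z)[:2] for c,u,v in pts]
    m=np.mean(q,0); print(name,*q,'mean',m); return q
P('mat scene',.003,s1(262,336),s1(238,476),s2(366,377),s2(435,507))
P('mat side',.003,s3(595,196),s4(632,303),s4(765,243))
P('sup sc',.03,s1(547,125),s1(617,98),s1(660,140),s1(590,167))
P('sup sd',.03,s3(52,37),s3(158,62),s3(120,130),s3(15,95))
P('gd sc',.01,s1(433,266),s1(487,222)); P('gd sd',.01,s3(290,122),s3(404,118))
P('fil sc',.018,s1(305,160),s1(320,167)); P('fil sd',.018,s3(350,320),s3(340,342))
P('col sc',.014,s2(257,217),s2(405,196)); P('col sd',.014,s4(440,398),s4(330,325))
P('lip sc',.015,s2(200,165),s2(275,290)); P('lip sd',.015,s4(345,470),s4(550,362))
P('cabtop sc',.039,s2(365,108),s2(470,240)); P('cab sd',.039,s4(210,350),s4(422,240))
P('valve',0.072,s1(138,318))
P('detector',0.068,s2(500,350))
P('jar sc',.055,s1(115,200));P('jar sd',.055,s3(660,290))
P('purp',.01,s1(290,255),s1(445,108)); P('purp',.01,s3(488,238),s3(108,290))
E
python3 m.py
```

```text
mat scene [ 0.5919 -0.211 ] [ 0.698  -0.2198] [0.631  0.2223] [0.7366 0.2142] mean [0.6644 0.0014]
mat side [ 0.5893 -0.2143] [0.6284 0.2196] [0.735  0.2108] mean [0.6509 0.072 ]
sup sc [ 0.4447 -0.0348] [0.4192 0.0143] [0.4741 0.032 ] [ 0.497  -0.0155] mean [ 0.4587 -0.001 ]
sup sd [0.4548 0.03  ] [ 0.4812 -0.0204] [ 0.4368 -0.0418] [0.4155 0.0112] mean [ 0.4471 -0.0052]
gd sc [ 0.5536 -0.1151] [ 0.5154 -0.0805] mean [ 0.5345 -0.0978]
gd sd [ 0.5133 -0.0819] [ 0.5563 -0.1196] mean [ 0.5348 -0.1008]
fil sc [ 0.441  -0.1866] [ 0.4506 -0.1774] mean [ 0.4458 -0.182 ]
fil sd [ 0.4409 -0.1888] [ 0.4291 -0.1937] mean [ 0.435  -0.1913]
col sc [0.4757 0.2126] [0.4673 0.3167] mean [0.4715 0.2647]
col sd [0.4786 0.2124] [0.4725 0.3153] mean [0.4756 0.2639]
lip sc [0.4074 0.1966] [0.5571 0.1946] mean [0.4822 0.1956]
lip sd [0.4036 0.1957] [0.5445 0.1945] mean [0.4741 0.1951]
cabtop sc [0.391  0.3174] [0.5594 0.3122] mean [0.4752 0.3148]
cab sd [0.3942 0.3102] [0.5465 0.3197] mean [0.4703 0.3149]
valve [ 0.6549 -0.2596] mean [ 0.6549 -0.2596]
detector [0.6984 0.2548] mean [0.6984 0.2548]
jar sc [ 0.5233 -0.2867] mean [ 0.5233 -0.2867]
jar sd [ 0.5247 -0.2873] mean [ 0.5247 -0.2873]
purp [ 0.5291 -0.1958] [ 0.3794 -0.0954] mean [ 0.4543 -0.1456]
purp [ 0.5267 -0.198 ] [ 0.3793 -0.0973] mean [ 0.453  -0.1476]
```

```bash
cat >> h.py <<'E'
def jawang(s):
    T=toolT(s); return np.degrees(np.arctan2(T[1,1],T[0,1]))
def plan(xyz,ang=None,n=10):
    """rows: equal translation+roll so that tcp reaches xyz, jaw dir at ang (mod 180 nearest)"""
    s=get_state(); T=toolT(s); a=jawang(s)
    d=np.array(xyz)-T[:3,3]
    da=0 if ang is None else (ang-a+90)%180-90
    # tool x down: world yaw +da = roll -da
    r=-np.radians(da)/n
    from scipy.spatial.transform import Rotation as R
    M=sum(T[:3,:3]@R.from_euler('x',r*k).as_matrix() for k in range(n))
    t=np.linalg.solve(M,d)
    print('t',round(s['time_s'],1),'tcp',np.round(s['tcp_pos'],4),'jaw',round(a,1),'w',round(s['gripper_width'],4),'F',np.round(s['contact_force'],1),'J',np.round(s['joints']))
    print('  n',n,'da',round(da,1),'trans/row',np.round(t,4).tolist(),'|t|',round(np.linalg.norm(t),4),'roll/row',round(r,4))
E
python3 - <<'E'
from h import *
np.set_printoptions(precision=3,suppress=True)
print(toolT(get_state())[:3,:3])
plan([.43,-.19,.22],127)
E
```

```text
[[-0.    -0.376  0.927]
 [ 0.001  0.927  0.376]
 [-1.     0.001 -0.   ]]
t 0.2 tcp [ 0.254 -0.625  0.226] jaw 112.1 w 0.0878 F [ 0.6 -0.7  0.2] J [-51.  21.   1.  -0. -70. -17.]
  n 10 da 14.9 trans/row [0.0006, 0.0297, 0.0365] |t| 0.0471 roll/row -0.026
```

```bash
python3 -m creep '{"jaw":[-1,-1,-1,-1,-1,-1,-1,-1,-1,-1],"translation":[[0.0006,0.0297,0.0365],[0.0006,0.0297,0.0365],[0.0006,0.0297,0.0365],[0.0006,0.0297,0.0365],[0.0006,0.0297,0.0365],[0.0006,0.0297,0.0365],[0.0006,0.0297,0.0365],[0.0006,0.0297,0.0365],[0.0006,0.0297,0.0365],[0.0006,0.0297,0.0365]],"roll":[-0.026,-0.026,-0.026,-0.026,-0.026,-0.026,-0.026,-0.026,-0.026,-0.026]}' 25
python3 - <<'E'
from h import *
snap('wrist','w1'); plan([.44,-.19,.15],127)
E
```

```text
time_s: 1.25
tcp_pos: [0.4305, -0.1886, 0.2208]
eef_rot: [-37.9, 90.0, -0.9]
contact_force: [1.1, -0.3, 0.5]
gripper_width: 0.0874
t 1.3 tcp [ 0.4321 -0.184   0.2209] jaw 127.3 w 0.0876 F [-0.8  4.1 -1.1] J [  1.   1. -25.  -0. -64. -54.]
  n 10 da -0.3 trans/row [0.0071, -0.001, 0.0002] |t| 0.0072 roll/row 0.0005
```

View pics/w1.png

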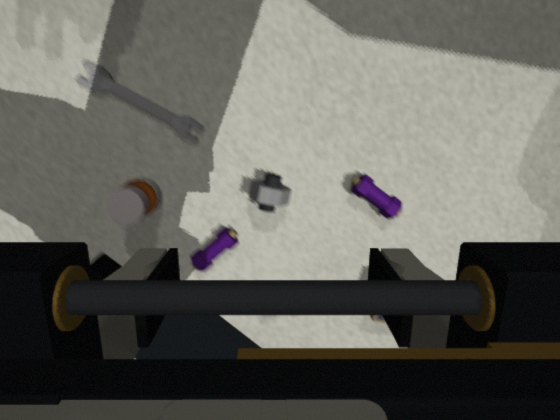

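```bash
cat >> h.py <<'E'
def wsnap(f,crop=None,k=4):
    s,c=snap('wrist',f); T=toolT(s)@c['tool_from_camera']
    np.savez('w.npz',T=T,fovy=c['fovy'],cx=c['cx'],cy=c['cy'])
    if crop:
        u0,v0,u1,v1=crop; im=cv2.imread('pics/'+f+'.png')[v0:v1,u0:u1]
        cv2.imwrite('pics/'+f+'z.png',cv2.resize(im,None,fx=k,fy=k,interpolation=cv2.INTER_CUBIC))
    return s
def wz(u,v,z):
    d=np.load('w.npz'); return onz(dict(fovy=float(d['fovy']),cx=float(d['cx']),cy=float(d['cy'])),u,v,z,d['T'])
E
python3 - <<'E'
from h import *
s=wsnap('w2',(180,130,360,270)); print(s['tcp_pos'],s['qd'])
E
```

```text
[ 0.43211024 -0.18398134  0.22087421] [-6.06209945  1.18008432  1.48824732  0.84890569 -0.35340415  7.94250673]
```

View pics/w2z.png

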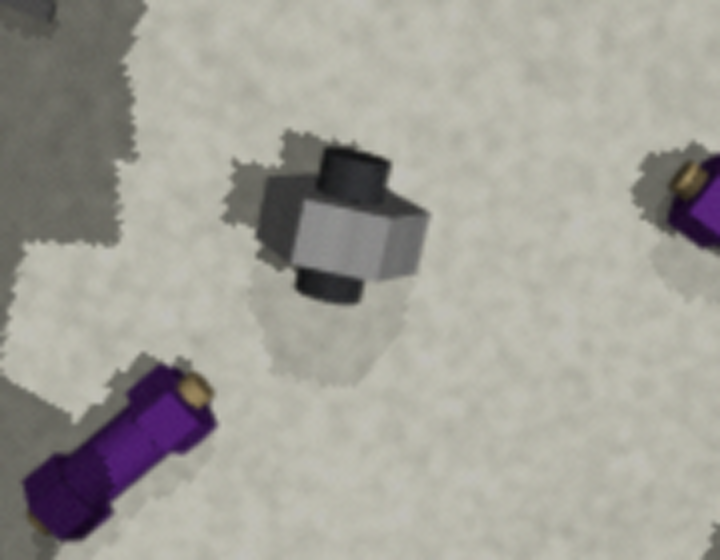

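Run:
```python
from h import *
q=lambda u,v,z:wz(180+u/4,130+v/4,z)[:2]
a,b,c,d=q(268,178,.018),q(258,250,.018),q(428,213,.018),q(415,275,.018)
print(a,b,c,d,(a+b+c+d)/4)
e=q(356,150,.0265)-q(330,270,.0265);print(np.degrees(np.arctan2(e[1],e[0])))
t=[q(*p,.036) for p in ((305,200),(388,212),(292,265),(373,280))]
print(np.mean(t,0),[np.degrees(np.arctan2(*(t[i]-t[j])[::-1])) for i,j in ((0,1),(2,3),(0,2),(1,3))])
```

```text
[ 0.44155985 -0.20850386] [ 0.45777551 -0.19974644] [ 0.424593   -0.17167029] [ 0.43909498 -0.16454874] [ 0.44075583 -0.18611733]
-155.06967659299224
[ 0.4398833  -0.18719879] [np.float64(-61.11045912477639), np.float64(-63.54844538319342), np.float64(-154.56607677307974), np.float64(-154.83314944378873)]
```

Run:
```python
from h import *
plan([.4405,-.187,.08],117,8)
```

```text
t 1.4 tcp [ 0.4315 -0.1863  0.2209] jaw 127.4 w 0.0877 F [-0.1  0.5  1.1] J [  1.   1. -25.  -0. -64. -53.]
  n 8 da -10.4 trans/row [0.0176, -0.0007, 0.0009] |t| 0.0177 roll/row 0.0226
```

```bash
python3 -m creep '{"jaw":[-0.4,-0.4,-0.4,-0.4,-0.4,-0.4,-0.4,-0.4,-0.4,-0.4],"translation":[[0.0176,-0.0007,0.0009],[0.0176,-0.0007,0.0009],[0.0176,-0.0007,0.0009],[0.0176,-0.0007,0.0009],[0.0176,-0.0007,0.0009],[0.0176,-0.0007,0.0009],[0.0176,-0.0007,0.0009],[0.0176,-0.0007,0.0009],[0,0,0],[0,0,0]],"roll":[0.0226,0.0226,0.0226,0.0226,0.0226,0.0226,0.0226,0.0226,0,0]}' 25
python3 - <<'E'
from h import *
plan([.4405,-.187,.006],117,6); wsnap('w3')
E
```

```text
time_s: 2.35
tcp_pos: [0.4392, -0.1916, 0.08]
eef_rot: [170.6, 90.0, -162.7]
contact_force: [-0.5, -0.4, 0.4]
gripper_width: 0.0612
t 2.4 tcp [ 0.4392 -0.1916  0.08  ] jaw 116.7 w 0.0612 F [-0.5 -0.4  0.4] J [  0.  11. -35.   0. -44. -63.]
  n 6 da 0.3 trans/row [0.0123, 0.0006, 0.0006] |t| 0.0124 roll/row -0.001
```

View pics/w3.png

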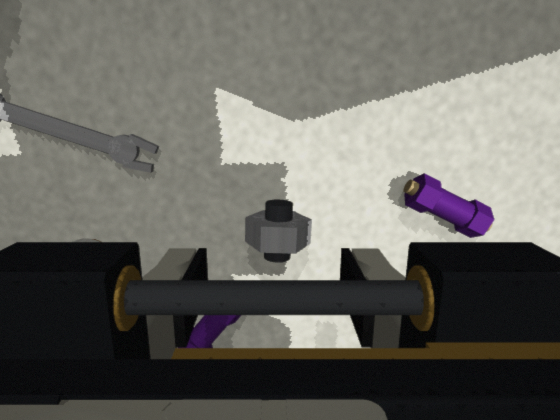

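```bash
python3 - <<'E'
from h import *
print(wz(278,231,.027), wz(246,232,.018),wz(311,231,.018))
E
python3 -m creep '{"jaw":[-0.4,-0.4,-0.4,-0.4,-0.4,-0.4,-0.4,-0.4,-0.4,0.2],"translation":[[0.0123,0.0006,0.0006],[0.0123,0.0006,0.0006],[0.0123,0.0006,0.0006],[0.0123,0.0006,0.0006],[0.0123,0.0006,0.0006],[0.0123,0.0006,0.0006],[0,0,0],[0,0,0],[0,0,0],[0,0,0]],"roll":[-0.001,-0.001,-0.001,-0.001,-0.001,-0.001,0,0,0,0]}' 25
```

```text
[ 0.43783149 -0.18834048  0.027     ] [ 0.45006687 -0.20453521  0.018     ] [ 0.43120133 -0.16835747  0.018     ]
time_s: 3.4
tcp_pos: [0.4415, -0.1865, 0.0068]
eef_rot: [-29.4, 89.9, -2.4]
contact_force: [-0.1, -0.2, 0.7]
gripper_width: 0.0573
```

```bash
python3 -m creep '{"jaw":[1,1,1,1,1,1,1,1,1,1],"translation":[[0,0,0],[0,0,0],[0,0,0],[0,0,0],[0,0,0],[-0.01,0,0],[-0.02,0,0],[-0.02,0,0],[-0.02,0,0],[-0.02,0,0]],"roll":[0,0,0,0,0,0,0,0,0,0]}' 30
python3 - <<'E'
from h import *
plan([.6469,-.1793,.1],175,9); wsnap('w4')
E
```

```text
time_s: 4.4
tcp_pos: [0.4404, -0.1864, 0.0971]
eef_rot: [124.1, 90.0, 151.1]
contact_force: [0.0, 0.2, -1.4]
gripper_width: 0.0399
t 4.4 tcp [ 0.4404 -0.1864  0.0971] jaw 117.0 w 0.0399 F [ 0.   0.2 -1.4] J [  1.  10. -34.  -0. -47. -64.]
  n 9 da 58.0 trans/row [-0.0003, -0.0186, 0.0151] |t| 0.024 roll/row -0.1125
```

View pics/w4.png

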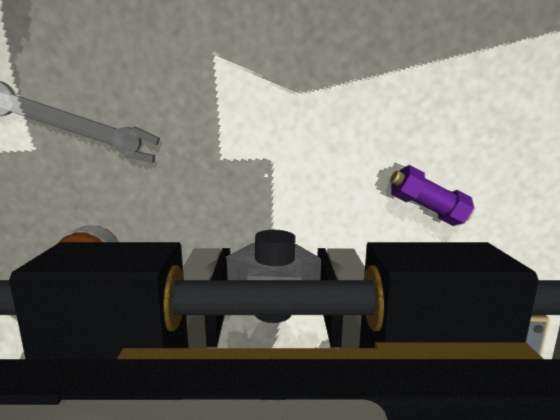

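```bash
python3 -m creep '{"jaw":[1,1,1,1,1,1,1,1,1,1],"translation":[[-0.0003,-0.0186,0.0151],[-0.0003,-0.0186,0.0151],[-0.0003,-0.0186,0.0151],[-0.0003,-0.0186,0.0151],[-0.0003,-0.0186,0.0151],[-0.0003,-0.0186,0.0151],[-0.0003,-0.0186,0.0151],[-0.0003,-0.0186,0.0151],[-0.0003,-0.0186,0.0151],[0,0,0]],"roll":[-0.1125,-0.1125,-0.1125,-0.1125,-0.1125,-0.1125,-0.1125,-0.1125,-0.1125,0]}' 30
python3 - <<'E'
from h import *
wsnap('w5'); plan([.6469,-.1793,.04],175,6)
E
```

```text
time_s: 5.45
tcp_pos: [0.6494, -0.1787, 0.0983]
eef_rot: [-123.1, 90.0, -37.9]
contact_force: [-1.2, -0.3, -0.8]
gripper_width: 0.0397
t 5.5 tcp [ 0.6478 -0.1791  0.0981] jaw 175.0 w 0.0395 F [-1.4 -0.8 -1.8] J [  1.  26.  -9.  -0. -55.  -6.]
  n 6 da -0.0 trans/row [0.0097, 0.0001, -0.0] |t| 0.0097 roll/row 0.0001
```

View pics/w5.png

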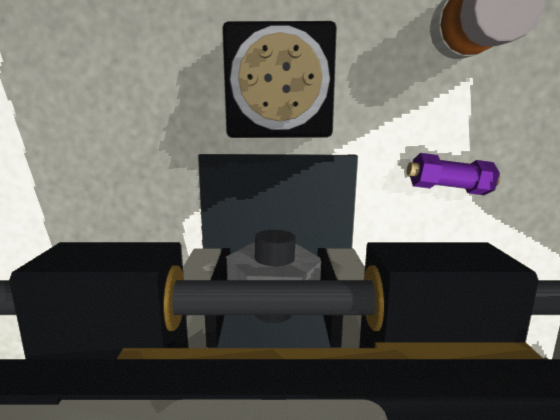

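Run:
```python
from h import *
a,b=wz(199,155.5,.003),wz(357,155.5,.003); print(a,b,(a+b)/2, np.array([.663,0])-.22*np.array([.0896,.996]), wz(275,232,.1))
```

```text
[ 0.69649965 -0.22190295  0.003     ] [ 0.588847  -0.2129086  0.003    ] [ 0.64267333 -0.21740578  0.003     ] [ 0.643288 -0.21912 ] [ 0.64699767 -0.19557924  0.1       ]
```

```bash
python3 -m creep '{"jaw":[1,1,1,1,1,1,1,1,1,1],"translation":[[0.014,0,0],[0.014,0,0],[0.014,0,0],[0.014,0,0],[0.014,0,0],[0.007,0,0],[0.005,0,0],[0.002,0,0],[0,0,0],[0,0,0]],"roll":[0,0,0,0,0,0,0,0,0,0]}' 30
python3 - <<'E'
from h import *
plan([.6469,-.1793,.0098],175,5)
E
```

```text
time_s: 6.5
tcp_pos: [0.6478, -0.1799, 0.0153]
eef_rot: [-90.2, 89.9, -5.2]
contact_force: [0.0, -0.3, -0.5]
gripper_width: 0.0396
t 6.5 tcp [ 0.6478 -0.1799  0.0153] jaw 175.0 w 0.0396 F [ 0.  -0.3 -0.5] J [  1.  31. -13.   0. -46.  -6.]
  n 5 da -0.0 trans/row [0.0011, 0.0002, 0.0001] |t| 0.0011 roll/row 0.0
```

```bash
python3 -m creep '{"jaw":[1,1,1,1,1,1,1,1,1,1],"translation":[[0.001,0,0],[0.001,0,0],[0.001,0,0],[0.001,0,0],[0.001,0,0],[0.0005,0,0],[0,0,0],[0,0,0],[0,0,0],[0,0,0]],"roll":[0,0,0,0,0,0,0,0,0,0]}' 30
python3 - <<'E'
from h import *
wsnap('w6',(170,130,390,295),3)
E
```

```text
time_s: 7.5
tcp_pos: [0.6474, -0.1799, 0.0093]
eef_rot: [-111.0, 90.0, -26.0]
contact_force: [-1.9, 0.2, 3.1]
gripper_width: 0.0401
```

View pics/w6z.png

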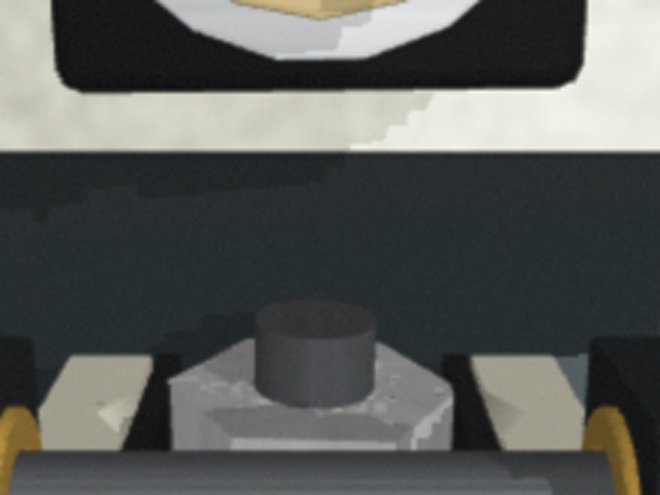

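```bash
python3 -m creep '{"jaw":[0,-0.1,-0.25,-0.25,-0.25,-0.25,-0.25,-0.25,-0.25,-0.25],"translation":[[0,0,0],[0,0,0],[0,0,0],[0,0,0],[-0.01,0,0],[-0.03,0,0],[-0.04,0,0],[-0.04,0,0],[-0.03,0,0],[0,0,0]],"roll":[0,0,0,0,0,0,0,0,0,0]}' 30
python3 - <<'E'
from h import *
wsnap('w7'); plan([.535,-.1,.16],47,9)
E
```

```text
time_s: 8.55
tcp_pos: [0.6503, -0.1804, 0.1659]
eef_rot: [-93.2, 89.4, -8.1]
contact_force: [-0.3, -0.1, 0.3]
gripper_width: 0.0546
t 8.6 tcp [ 0.6489 -0.18    0.163 ] jaw 175.0 w 0.0545 F [ 0.4 -0.3 -1.2] J [  1.  23.  -5.   0. -62.  -6.]
  n 9 da 52.0 trans/row [0.0003, 0.0096, 0.0128] |t| 0.016 roll/row -0.1008
```

View pics/w7.png

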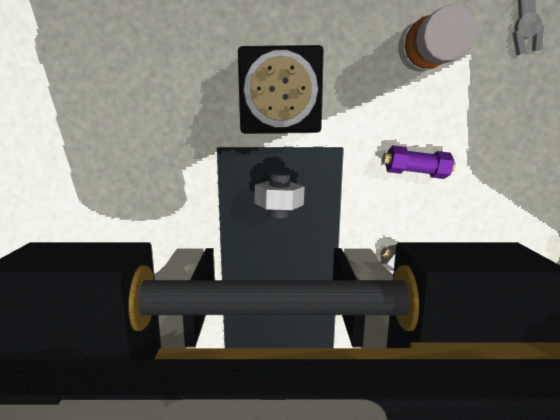

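```bash
python3 -m creep '{"jaw":[-0.25,-0.25,-0.25,-0.25,-0.25,-0.25,-0.25,-0.25,-0.25,-0.25],"translation":[[0.0003,0.0096,0.0128],[0.0003,0.0096,0.0128],[0.0003,0.0096,0.0128],[0.0003,0.0096,0.0128],[0.0003,0.0096,0.0128],[0.0003,0.0096,0.0128],[0.0003,0.0096,0.0128],[0.0003,0.0096,0.0128],[0.0003,0.0096,0.0128],[0,0,0]],"roll":[-0.1008,-0.1008,-0.1008,-0.1008,-0.1008,-0.1008,-0.1008,-0.1008,-0.1008,0]}' 30
python3 - <<'E'
from h import *
s=wsnap('w8',(180,130,360,270)); print(s['tcp_pos'],s['qd'])
E
```

```text
time_s: 9.6
tcp_pos: [0.5312, -0.0997, 0.1559]
eef_rot: [33.6, 89.9, 170.7]
contact_force: [-0.5, 0.3, -0.6]
gripper_width: 0.055
[ 0.53118658 -0.09968304  0.15594878] [-0.5561728   1.44743658  2.82464318  0.73707407  0.01830605 -5.66885053]
```

View pics/w8z.png

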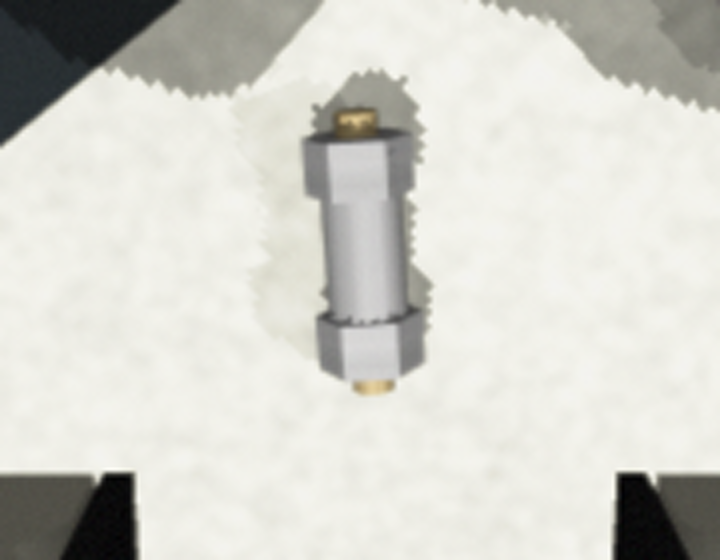

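Run:
```python
from h import *
q=lambda u,v,z:wz(180+u/4,130+v/4,z)[:2]
a,b=q(356,110,.012),q(374,392,.009); print(a,b,(a+b)/2,np.degrees(np.arctan2(*(a-b)[::-1])),np.linalg.norm(a-b))
n=[q(303,140,.01),q(412,137,.01),q(320,372,.01),q(425,369,.01)];print(np.mean(n,0))
g=np.mean(n,0)*.5+(a+b)/4; an=np.degrees(np.arctan2(*(a-b)[::-1]))+90
plan([*g,.06],an,7)
```

```text
[ 0.55676825 -0.11816739] [ 0.50919872 -0.07897155] [ 0.53298349 -0.09856947] -39.48748410630578 0.061637435046444616
[ 0.53266318 -0.09822995]
t 9.7 tcp [ 0.5325 -0.0999  0.1562] jaw -133.1 w 0.0547 F [ 1.  -0.8  0.5] J [ 10.  11. -22.  -0. -57.  37.]
  n 7 da 3.6 trans/row [0.0137, -0.0002, 0.0001] |t| 0.0138 roll/row -0.0089
```

```bash
python3 -m creep '{"jaw":[0.1,0.1,0.1,0.1,0.1,0.1,0.1,0.1,0.1,0.1],"translation":[[0.0137,-0.0002,0.0001],[0.0137,-0.0002,0.0001],[0.0137,-0.0002,0.0001],[0.0137,-0.0002,0.0001],[0.0137,-0.0002,0.0001],[0.0137,-0.0002,0.0001],[0.0137,-0.0002,0.0001],[0,0,0],[0,0,0],[0,0,0]],"roll":[-0.009,-0.009,-0.009,-0.009,-0.009,-0.009,-0.009,0,0,0]}' 30
python3 - <<'E'
from h import *
s=wsnap('w9'); plan([.533,-.0986,.004],50.5,5)
E
```

```text
time_s: 10.65
tcp_pos: [0.5345, -0.0985, 0.0611]
eef_rot: [-142.5, 89.9, -1.9]
contact_force: [0.1, 0.2, -0.1]
gripper_width: 0.0397
t 10.7 tcp [ 0.5345 -0.0985  0.0613] jaw -129.4 w 0.0395 F [ 0.2  0.2 -0.1] J [ 10.  18. -28.   0. -44.  40.]
  n 5 da -0.1 trans/row [0.0115, 0.0002, 0.0002] |t| 0.0115 roll/row 0.0002
```

View pics/w9.png

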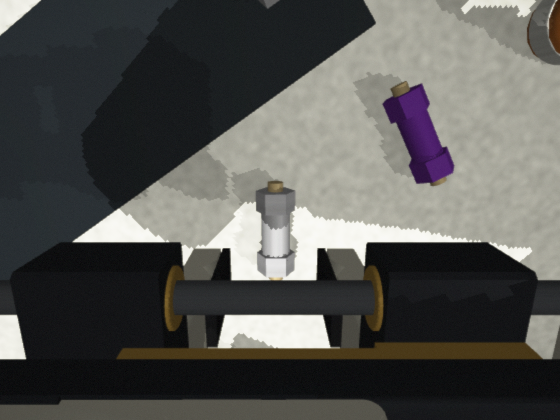

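```bash
python3 - <<'E'
from h import *
print(wz(276,232,.0185),wz(276,186,.012),wz(276,278,.01))
E
python3 -m creep '{"jaw":[0.1,0.1,0.1,0.1,0.1,0.1,0.1,0.1,0.1,0.1],"translation":[[0.0115,0.0002,0.0002],[0.0115,0.0002,0.0002],[0.0115,0.0002,0.0002],[0.0115,0.0002,0.0002],[0.0115,0.0002,0.0002],[0,0,0],[0,0,0],[0,0,0],[0,0,0],[0,0,0]],"roll":[0,0,0,0,0,0,0,0,0,0]}' 30
```

```text
[ 0.53544777 -0.10052192  0.0185    ] [ 0.55513955 -0.11674151  0.012     ] [ 0.50999299 -0.07968996  0.01      ]
time_s: 11.7
tcp_pos: [0.5327, -0.0986, 0.0035]
eef_rot: [-131.7, 90.0, 8.9]
contact_force: [0.2, -0.4, -0.1]
gripper_width: 0.0393
```

```bash
python3 -m creep '{"jaw":[0.3,0.6,1,1,1,1,1,1,1,1],"translation":[[0,0,0],[0,0,0],[0,0,0],[0,0,0],[0,0,0],[-0.01,0,0],[-0.02,0,0],[-0.02,0,0],[-0.02,0,0],[-0.01,0,0]],"roll":[0,0,0,0,0,0,0,0,0,0]}' 25
python3 - <<'E'
from h import *
s=wsnap('w10'); plan([.653,-.1116,.08],175,9)
E
```

```text
time_s: 12.7
tcp_pos: [0.5333, -0.0985, 0.0853]
eef_rot: [-135.7, 89.8, 4.9]
contact_force: [0.9, 0.5, -1.0]
gripper_width: 0.0163
t 12.8 tcp [ 0.5338 -0.0985  0.0862] jaw -129.4 w 0.0164 F [0.2 0.4 0.2] J [ 10.  16. -27.   0. -47.  40.]
  n 9 da -55.6 trans/row [0.0007, -0.0117, -0.0074] |t| 0.0139 roll/row 0.1078
```

View pics/w10.png

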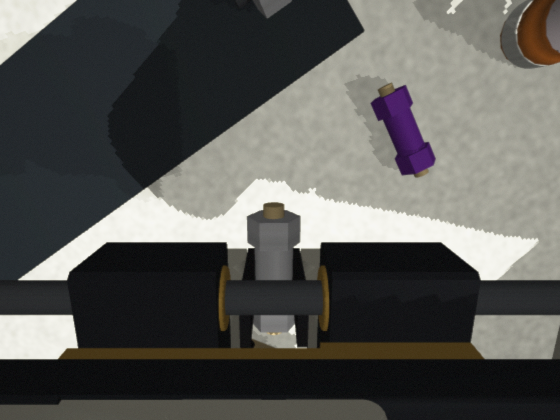

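```bash
python3 -m creep '{"jaw":[1,1,1,1,1,1,1,1,1,1],"translation":[[0.0007,-0.0117,-0.0074],[0.0007,-0.0117,-0.0074],[0.0007,-0.0117,-0.0074],[0.0007,-0.0117,-0.0074],[0.0007,-0.0117,-0.0074],[0.0007,-0.0117,-0.0074],[0.0007,-0.0117,-0.0074],[0.0007,-0.0117,-0.0074],[0.0007,-0.0117,-0.0074],[0,0,0]],"roll":[0.1078,0.1078,0.1078,0.1078,0.1078,0.1078,0.1078,0.1078,0.1078,0]}' 25
python3 - <<'E'
from h import *
s=wsnap('w11'); plan([.653,-.1116,.012],175,6)
E
```

```text
time_s: 13.75
tcp_pos: [0.652, -0.1126, 0.0754]
eef_rot: [105.1, 89.9, -170.1]
contact_force: [-0.8, 0.3, -0.5]
gripper_width: 0.0162
t 13.8 tcp [ 0.6511 -0.1123  0.0755] jaw 175.0 w 0.0164 F [-0.7  0.1 -1.1] J [  7.  26. -12.  -0. -52. -12.]
  n 6 da -0.0 trans/row [0.0106, -0.0003, 0.0001] |t| 0.0106 roll/row 0.0001
```

View pics/w11.png

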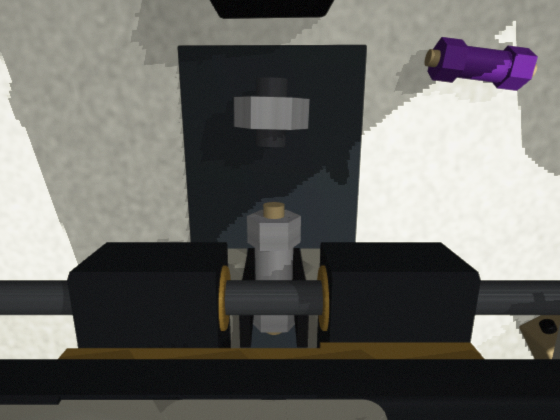

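Run:
```python
from h import *
m=(wz(179.5,46,.003)+wz(366,46,.003))/2
f=(wz(234.5,101,.021)+wz(234.5,130,.021)+wz(308.5,102,.021)+wz(308,131,.021))/4
print('mat end mid',m,'filter',f)
u=np.array([.0896,.996]);c=np.array([.663,0]);n=np.array([.996,-.0896])
for p in (m,f): print((p[:2]-c)@u,(p[:2]-c)@n)
print(wz(274,203,.075), wz(274,330,.075), wz(274,207,.0845))
```

```text
mat end mid [ 0.642404   -0.21716365  0.003     ] filter [ 0.64673564 -0.17849492  0.021     ]
-0.21814039627369827 -0.0010557572021213098
-0.17923823047498877 -0.00020615574934191861
[ 0.6487485  -0.14229881  0.075     ] [ 0.65453413 -0.07856145  0.075     ] [ 0.64871801 -0.14299799  0.0845    ]
```

```bash
python3 -m creep '{"jaw":[1,1,1,1,1,1,1,1,1,1],"translation":[[0.014,0,0],[0.014,0,0],[0.014,0,0],[0.012,0,0],[0.006,0,0],[0.004,0,0],[0.002,0,0],[0.001,0,0],[0.001,0,0],[0,0,0]],"roll":[0,0,0,0,0,0,0,0,0,0]}' 25
python3 - <<'E'
from h import *
plan([.653,-.1126,.0065],175,5)
E
```

```text
time_s: 14.8
tcp_pos: [0.6517, -0.112, 0.0091]
eef_rot: [-80.5, 90.0, 4.5]
contact_force: [-0.4, -0.1, -1.1]
gripper_width: 0.0163
t 14.8 tcp [ 0.6517 -0.112   0.0091] jaw 175.0 w 0.0163 F [-0.4 -0.1 -1.1] J [  7.  31. -15.   0. -45. -12.]
  n 5 da -0.0 trans/row [0.0005, -0.0003, -0.0001] |t| 0.0006 roll/row 0.0
```

```bash
python3 -m creep '{"jaw":[1,1,1,1,1,1,1,0.6,0.3,0.1],"translation":[[0.001,-0.0005,0],[0.001,-0.0005,0],[0.001,0,0],[0,0,0],[0,0,0],[0,0,0],[0,0,0],[0,0,0],[0,0,0],[0,0,0]],"roll":[0,0,0,0,0,0,0,0,0,0]}' 25
python3 - <<'E'
from h import *
plan([.47,.245,.2],2,10)
E
```

```text
time_s: 15.8
tcp_pos: [0.6522, -0.1121, 0.0053]
eef_rot: [91.1, 90.0, 176.1]
contact_force: [-0.0, -0.6, -0.2]
gripper_width: 0.028
t 15.8 tcp [ 0.6522 -0.1121  0.0053] jaw 175.0 w 0.028 F [-0.  -0.6 -0.2] J [  7.  31. -15.  -0. -44. -12.]
  n 10 da 7.0 trans/row [-0.0195, 0.0194, 0.0351] |t| 0.0446 roll/row -0.0122
```

```bash
python3 -m creep '{"jaw":[0,0,0,0,0,0,0,0,0,0],"translation":[[0,0,0],[-0.01,0,0],[-0.02,0,0],[-0.03,0,0],[-0.04,0,0],[-0.04,0,0],[-0.03,0,0],[-0.01,0,0],[0,0,0],[0,0,0]],"roll":[0,0,0,0,0,0,0,0,0,0]}' 25
python3 - <<'E'
from h import *
s=wsnap('w12',(170,70,390,240),3); plan([.475,.25,.19],2,9)
E
```

```text
time_s: 16.8
tcp_pos: [0.6518, -0.112, 0.185]
eef_rot: [73.2, 89.9, 158.2]
contact_force: [-0.3, -0.7, -0.0]
gripper_width: 0.0441
t 16.9 tcp [ 0.6515 -0.112   0.1842] jaw 175.0 w 0.0439 F [-1.2  0.4 -0.7] J [  7.  21.  -4.  -0. -65. -12.]
  n 9 da 7.0 trans/row [-0.0006, 0.021, 0.0396] |t| 0.0448 roll/row -0.0136
```

View pics/w12z.png

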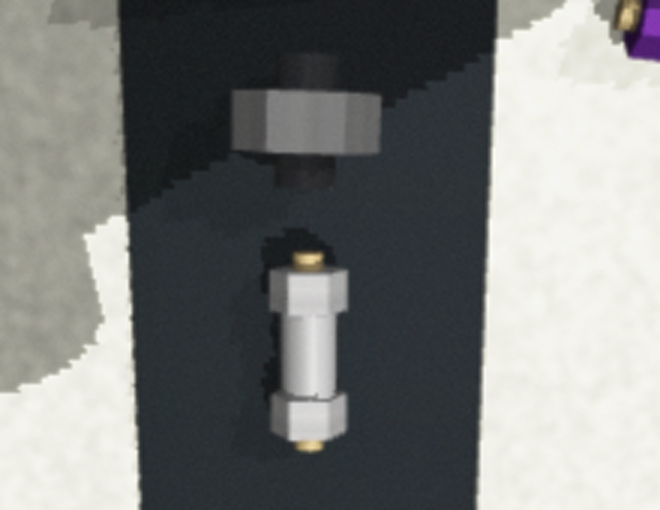

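```bash
cat >> h.py <<'E'
U=np.array([.0896,.996]);C0=np.array([.663,0]);N=np.array([.996,-.0896])
def sn(p): p=np.asarray(p)[:2]; return np.round([(p-C0)@U*1e3,(p-C0)@N*1e3],1)
E
python3 - <<'E'
from h import *
q=lambda u,v,z:wz(170+u/3,70+v/3,z)
print('filter',sn(sum(q(*p,.021) for p in ((232,92),(232,152),(381,95),(380,154)))/4),'end',sn(q(305,186,.018)))
print('guard tips',sn(q(309,252,.015)),sn(q(310,450,.011)), 'nuts',sn(sum(q(*p,.013) for p in ((270,272),(348,271),(272,432),(346,432)))/4))
print('edges',sn(q(121,90,.003)),sn(q(494,90,.003)),sn(q(138,450,.003)),sn(q(480,450,.003)))
E
```

```text
filter [-180.4   -0.4] end [-1.63e+02 -1.00e-01]
guard tips [-143.8   -1.3] [-81.5  -1.7] nuts [-112.8   -1.3]
edges [-189.7   54.1] [-189.9  -55.7] [-79.   53.5] [-79.1 -56.2]
```

```bash
python3 -m creep '{"jaw":[0,0,0,0,0,0,0,0,0,0],"translation":[[-0.0006,0.021,0.0396],[-0.0006,0.021,0.0396],[-0.0006,0.021,0.0396],[-0.0006,0.021,0.0396],[-0.0006,0.021,0.0396],[-0.0006,0.021,0.0396],[-0.0006,0.021,0.0396],[-0.0006,0.021,0.0396],[-0.0006,0.021,0.0396],[0,0,0]],"roll":[-0.0136,-0.0136,-0.0136,-0.0136,-0.0136,-0.0136,-0.0136,-0.0136,-0.0136,0]}' 25
python3 - <<'E'
from h import *
plan([.475,.25,.19],2,5)
E
```

```text
time_s: 17.85
tcp_pos: [0.473, 0.2534, 0.1899]
eef_rot: [120.8, 89.9, -146.9]
contact_force: [0.5, -0.1, 0.1]
gripper_width: 0.0442
t 17.9 tcp [0.473  0.2534 0.1899] jaw -177.7 w 0.0442 F [ 0.5 -0.1  0.1] J [ 49.   9. -20.  -0. -61. -47.]
  n 5 da -0.3 trans/row [-0.0, -0.0004, -0.0007] |t| 0.0008 roll/row 0.001
```

Run:
```python
from h import *
s=wsnap('w13',(150,90,390,270),3)
```

```text
(no output)
```

View pics/w13.png

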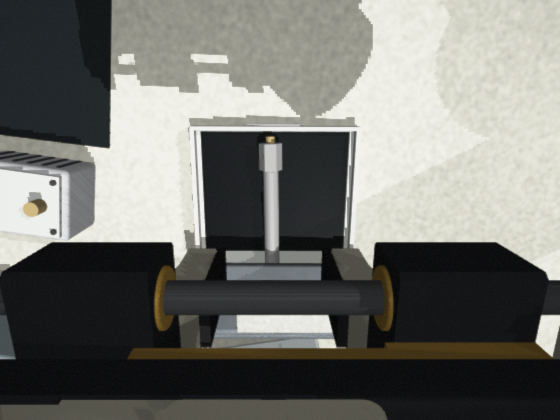

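View pics/w13z.png

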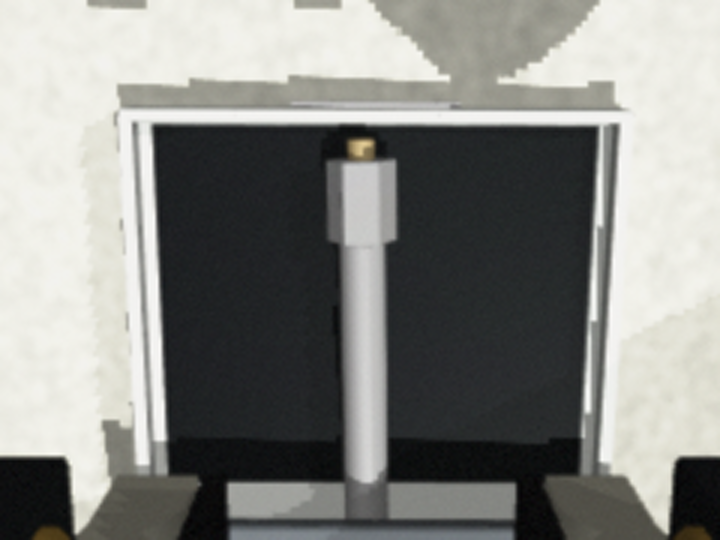

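Run:
```python
from h import *
q=lambda u,v,z:wz(150+u/3,90+v/3,z)
print('tip',q(361,139,.016),'nut outer',q(362,160,.023),'nut inner',q(362,243,.019),'tube',q(363,300,.0145),q(366,480,.0145))
print('lip outer',q(120,110,.015),q(628,110,.015),'lip in',q(155,126,.015),q(600,126,.015),'roof front',q(370,520,.039))
```

```text
tip [0.4770057  0.20705331 0.016     ] nut outer [0.47647136 0.21252545 0.023     ] nut inner [0.4755591  0.23741544 0.019     ] tube [0.47458509 0.25580102 0.0145    ] [0.47139297 0.31488564 0.0145    ]
lip outer [0.54798001 0.20153408 0.015     ] [0.39896172 0.19568007 0.015     ] lip in [0.53777629 0.20574004 0.015     ] [0.40674975 0.20059672 0.015     ] roof front [0.4700313  0.31803522 0.039     ]
```

Run:
```python
from h import *
plan([.4737,.275,.06],3,8)
```

```text
t 17.9 tcp [0.4737 0.2518 0.1898] jaw -177.8 w 0.0439 F [-0.1  0.   0.3] J [ 49.   9. -20.  -0. -61. -47.]
  n 8 da 0.8 trans/row [0.0162, -0.0002, 0.0029] |t| 0.0165 roll/row -0.0016
```

```bash
python3 -m creep '{"jaw":[0.1,0.1,0.1,0.1,0.1,0.1,0.1,0.1,0.1,0.1],"translation":[[0.0162,-0.0002,0.0029],[0.0162,-0.0002,0.0029],[0.0162,-0.0002,0.0029],[0.0162,-0.0002,0.0029],[0.0162,-0.0002,0.0029],[0.0162,-0.0002,0.0029],[0.0162,-0.0002,0.0029],[0.0162,-0.0002,0.0029],[0,0,0],[0,0,0]],"roll":[-0.0016,-0.0016,-0.0016,-0.0016,-0.0016,-0.0016,-0.0016,-0.0016,0,0]}' 6
python3 - <<'E'
from h import *
s=wsnap('w14'); plan([.4737,.275,.009],3,6)
E
```

```text
time_s: 18.9
tcp_pos: [0.4761, 0.2723, 0.0609]
eef_rot: [141.1, 89.9, -126.2]
contact_force: [0.5, 0.1, -0.0]
gripper_width: 0.0394
t 18.9 tcp [0.4763 0.2727 0.0616] jaw -177.3 w 0.0393 F [0.1 0.6 0.1] J [ 50.  18. -27.   0. -45. -48.]
  n 6 da 0.3 trans/row [0.0088, 0.0004, 0.0004] |t| 0.0088 roll/row -0.0008
```

View pics/w14.png

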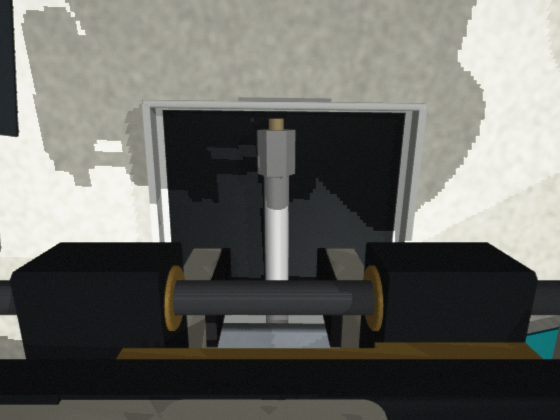

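```bash
python3 -m creep '{"jaw":[0.1,0.1,0.1,0.1,0.1,0.1,0.1,0.1,0.4,0.6],"translation":[[0.0088,0.0004,0.0004],[0.0088,0.0004,0.0004],[0.0088,0.0004,0.0004],[0.0088,0.0004,0.0004],[0.0088,0.0004,0.0004],[0.0078,0.0004,0.0004],[0,0,0],[0,0,0],[0,0,0],[0,0,0]],"roll":[-0.0008,-0.0008,-0.0008,-0.0008,-0.0008,-0.0008,0,0,0,0]}' 6
python3 - <<'E'
from h import *
plan([.4737,.275,.009],3,6)
E
```

```text
time_s: 19.95
tcp_pos: [0.4738, 0.2758, 0.0102]
eef_rot: [-43.7, 90.0, 49.3]
contact_force: [0.1, -0.4, 0.6]
gripper_width: 0.0286
t 19.9 tcp [0.4738 0.2758 0.0102] jaw -177.0 w 0.0286 F [ 0.1 -0.4  0.6] J [ 51.  22. -30.   0. -38. -48.]
  n 6 da -0.0 trans/row [0.0002, 0.0, -0.0001] |t| 0.0002 roll/row 0.0
```

```bash
python3 -m creep '{"jaw":[0.6,0.7,1,1,1,1,1,1,1,1],"translation":[[0.001,0,0],[0.001,0,0],[0,0,0],[0,0,0],[0,0,0],[0,0,0],[-0.003,0,0],[-0.004,0,0],[-0.004,0,0],[-0.003,0,0]],"roll":[0,0,0,0,0,0,0,0,0,0]}' 6
python3 - <<'E'
from h import *
s=wsnap('w15'); plan([.4737,.275,.009],3,6)
snap('side','sd15')
a=cv2.imread('pics/sd15.png'); cv2.imwrite('pics/sd15z.png',cv2.resize(a[90:240,80:280],None,fx=4,fy=4,interpolation=cv2.INTER_CUBIC))
E
```

```text
time_s: 20.95
tcp_pos: [0.4735, 0.2756, 0.0222]
eef_rot: [-1.1, 90.0, 91.9]
contact_force: [0.2, -0.2, -2.7]
gripper_width: 0.0139
t 21.0 tcp [0.4737 0.2758 0.0226] jaw -177.0 w 0.0134 F [ 0.4  0.7 -1.9] J [ 51.  21. -29.   0. -39. -48.]
  n 6 da -0.0 trans/row [0.0023, 0.0, -0.0001] |t| 0.0023 roll/row 0.0001
```

View pics/w15.png

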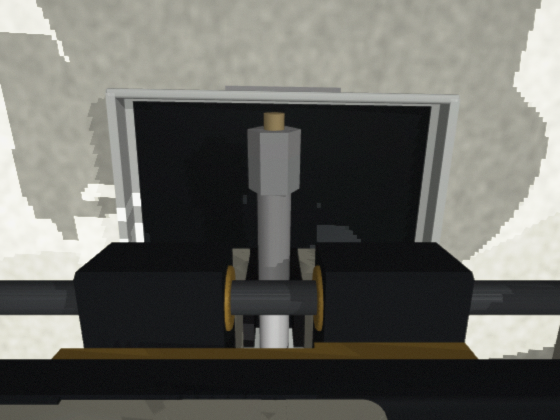

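View pics/sd15z.png

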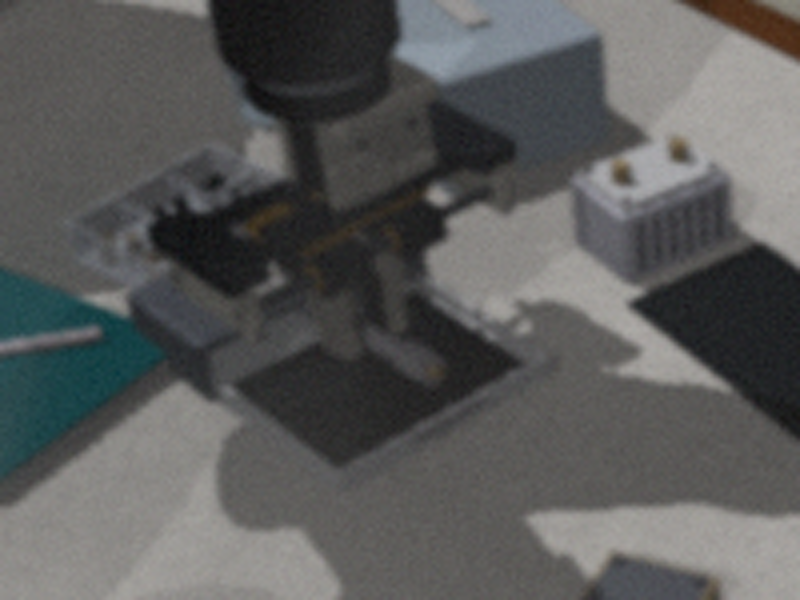

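Run:
```python
from h import *
for z in (.015,.025,.03,.035,.04): print(z,wz(274,115,z)[:2],'nutw(mm)',np.linalg.norm(wz(249,128,z)-wz(300,128,z))*1e3, 'inner',np.linalg.norm(wz(249,188,z)-wz(299,188,z))*1e3)
c=cam('side')
for z in (.02,.025,.03,.035,.04):print(z,onz(c,80+436/4,90+375/4,z))
```

```text
0.015 [0.47658689 0.20822365] nutw(mm) 22.29904316991337 inner 22.820327244400996
0.025 [0.47661751 0.2080552 ] nutw(mm) 20.948132395688862 inner 21.437836268851626
0.03 [0.47663283 0.20797097] nutw(mm) 20.272677008576576 inner 20.746590781076968
0.035 [0.47664814 0.20788675] nutw(mm) 19.597221621464293 inner 20.055345293302256
0.04 [0.47666345 0.20780253] nutw(mm) 18.921766234352006 inner 19.364099805527598
0.02 [0.48562365 0.22472317 0.02      ]
0.025 [0.48228131 0.21906401 0.025     ]
0.03 [0.47893896 0.21340485 0.03      ]
0.035 [0.47559661 0.20774568 0.035     ]
0.04 [0.47225426 0.20208652 0.04      ]
```

```bash
python3 -m creep '{"jaw":[1,1,1,1,1,1,1,1,1,1],"translation":[[0,0,-0.004],[0,0,-0.008],[0,0,-0.01],[0,0,-0.01],[0,0,-0.01],[0,0,-0.01],[0,0,-0.01],[0,0,-0.008],[0,0,0],[0,0,0]],"roll":[0,0,0,0,0,0,0,0,0,0]}' 6
python3 - <<'E'
from h import *
s=wsnap('w16'); plan([.4737,.275,.009],3,6)
snap('side','sd16')
a=cv2.imread('pics/sd16.png'); cv2.imwrite('pics/sd16z.png',cv2.resize(a[90:240,80:280],None,fx=4,fy=4,interpolation=cv2.INTER_CUBIC))
E
```

```text
time_s: 22.1
tcp_pos: [0.4775, 0.2057, 0.0219]
eef_rot: [-52.3, 90.0, 40.7]
contact_force: [1.2, -0.2, -1.2]
gripper_width: 0.0137
t 22.1 tcp [0.4775 0.206  0.0219] jaw -177.0 w 0.0134 F [ 0.5 -0.3 -0.9] J [ 45.  19. -33.   0. -38. -42.]
  n 6 da -0.0 trans/row [0.0021, 0.0, 0.0115] |t| 0.0117 roll/row 0.0
```

View pics/w16.png

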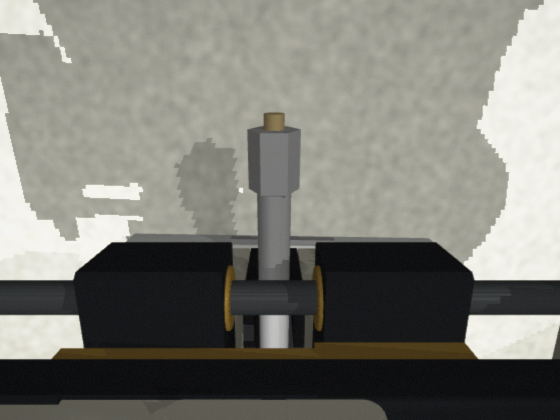

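View pics/sd16z.png

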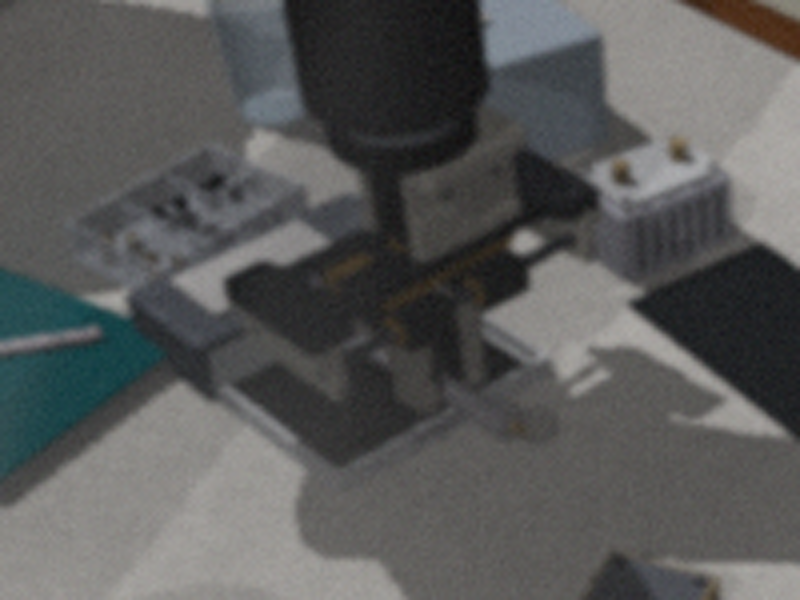

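```bash
python3 -m creep '{"jaw":[1,1,1,1,1,1,1,1,1,1],"translation":[[0,0,-0.005],[0,0,-0.005],[0,0,0],[-0.005,0,0],[-0.015,0,0],[-0.02,0,0],[-0.02,0,0],[-0.02,0,0],[-0.02,0,0],[0,0,0]],"roll":[0,0,0,0,0,0,0,0,0,0]}' 20
python3 - <<'E'
from h import *
u=sn
p=C0+.0222*U-.001*N-.0168*U
print(p)
s=wsnap('w17'); plan([*p,.12],175,8)
snap('scene','sc17')
a=cv2.imread('pics/sc17.png'); cv2.imwrite('pics/sc17z.png',cv2.resize(a[110:290,230:450],None,fx=3,fy=3,interpolation=cv2.INTER_CUBIC))
E
```

```text
time_s: 23.2
tcp_pos: [0.4793, 0.197, 0.1249]
eef_rot: [-56.0, 89.7, 37.0]
contact_force: [0.3, -0.5, -0.9]
gripper_width: 0.0131
[0.66248784 0.005468  ]
t 23.2 tcp [0.4785 0.1965 0.1233] jaw -177.0 w 0.0131 F [-0.3 -0.7 -2.3] J [ 44.  11. -27.   0. -51. -41.]
  n 8 da -8.0 trans/row [0.0004, -0.0232, -0.0237] |t| 0.0332 roll/row 0.0175
```

View pics/w17.png

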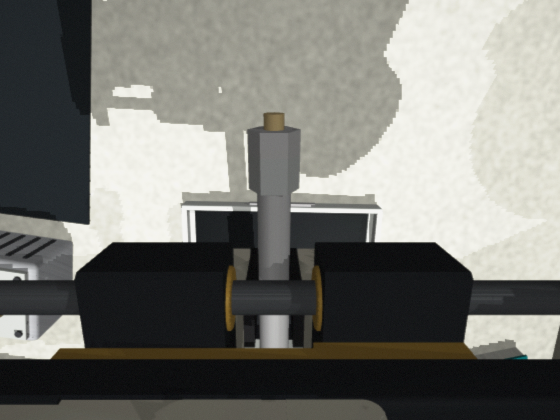

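View pics/sc17z.png

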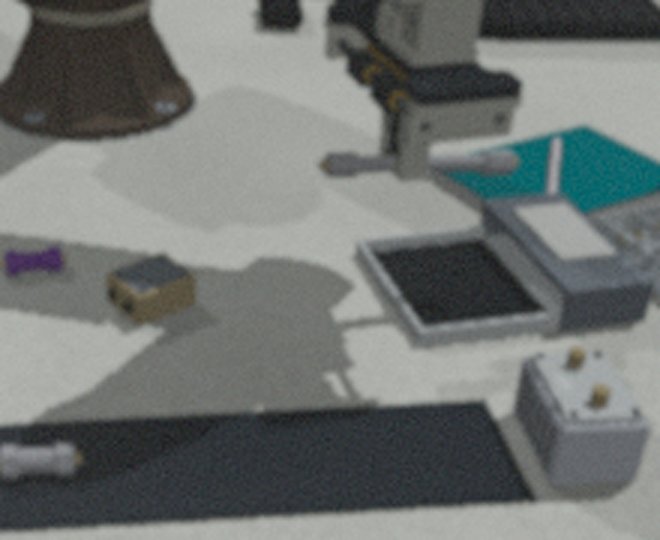

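```bash
python3 -m creep '{"jaw":[1,1,1,1,1,1,1,1,1,1],"translation":[[0.0004,-0.0232,-0.0237],[0.0004,-0.0232,-0.0237],[0.0004,-0.0232,-0.0237],[0.0004,-0.0232,-0.0237],[0.0004,-0.0232,-0.0237],[0.0004,-0.0232,-0.0237],[0.0004,-0.0232,-0.0237],[0.0004,-0.0232,-0.0237],[0,0,0],[0,0,0]],"roll":[0.0175,0.0175,0.0175,0.0175,0.0175,0.0175,0.0175,0.0175,0,0]}' 20
python3 - <<'E'
from h import *
s=wsnap('w18'); plan([.6625,.0055,.045],175,8)
E
```

```text
time_s: 24.3
tcp_pos: [0.6609, 0.0038, 0.1166]
eef_rot: [104.8, 89.8, -170.3]
contact_force: [-0.8, 0.1, -2.6]
gripper_width: 0.0132
t 24.4 tcp [0.6606 0.0045 0.117 ] jaw 175.0 w 0.0137 F [-0.4 -0.1 -1.9] J [ 17.  24.  -9.  -0. -57. -22.]
  n 8 da 0.0 trans/row [0.009, -0.0002, 0.0001] |t| 0.009 roll/row -0.0001
```

View pics/w18.png

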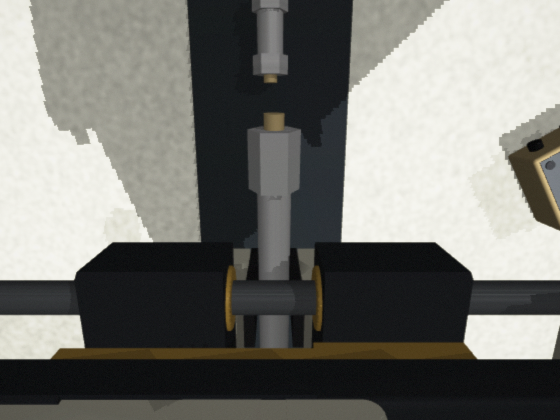

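```bash
python3 -m creep '{"jaw":[1,1,1,1,1,1,1,1,1,1],"translation":[[0.015,-0.001,0],[0.02,-0.0005,0],[0.02,0,0],[0.02,0,0],[0.01,0,0],[0.005,0,0],[0,0,0],[0,0,0],[0,0,0],[0,0,0]],"roll":[0,0,0,0,0,0,0,0,0,0]}' 12
python3 - <<'E'
from h import *
s=wsnap('w19'); plan([.6625,.0055,.0065],175,8)
E
```

```text
time_s: 25.35
tcp_pos: [0.6636, 0.0047, 0.0295]
eef_rot: [-70.6, 89.9, 14.4]
contact_force: [-0.3, 1.1, -2.6]
gripper_width: 0.0132
t 25.4 tcp [0.6635 0.0047 0.0293] jaw 175.0 w 0.0135 F [ 0.1 -0.9 -1.4] J [ 17.  29. -14.   0. -47. -22.]
  n 8 da 0.0 trans/row [0.0029, 0.0001, 0.0001] |t| 0.0029 roll/row -0.0
```

View pics/w19.png

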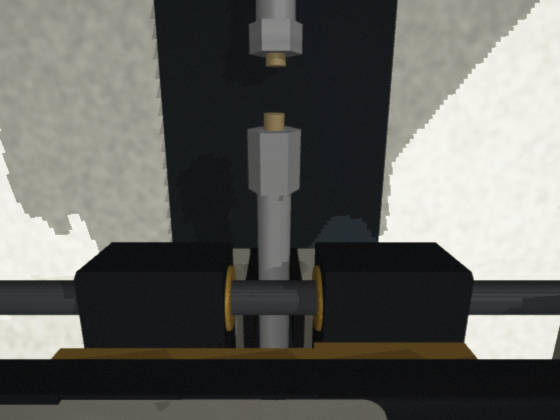

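```bash
python3 - <<'E'
from h import *
print('guard end',sn(wz(276,66,.013)),'col tip',sn(wz(274,114,.045)), 'edges',sn(wz(167,150,.003)),sn(wz(389,150,.003)))
E
python3 -m creep '{"jaw":[1,1,1,1,1,1,1,1,1,1],"translation":[[0.004,0,0],[0.003,0,0],[0.003,0,0],[0.003,0,0],[0.002,0,0],[0.002,0,0],[0.002,0,0],[0.001,0,0],[0,0,0],[0,0,0]],"roll":[0,0,0,0,0,0,0,0,0,0]}' 6
```

```text
guard end [-83.6  -1.1] col tip [-63.5  -0.2] edges [-45.5  52.8] [-45.7 -57.3]
time_s: 26.4
tcp_pos: [0.6632, 0.0046, 0.0086]
eef_rot: [-79.1, 90.0, 5.9]
contact_force: [0.5, 0.4, -0.4]
gripper_width: 0.0137
```

```bash
python3 -m creep '{"jaw":[1,1,1,1,1,1,1,1,1,1],"translation":[[0.001,0,0],[0.001,0,0],[0,0,0],[0,0,0],[0,0,0],[0,0,0],[0,0,0],[0,0,0],[0,0,0],[0,0,0]],"roll":[0,0,0,0,0,0,0,0,0,0]}' 5
python3 - <<'E'
from h import *
s=wsnap('w20'); snap('scene','sc20')
a=cv2.imread('pics/sc20.png'); cv2.imwrite('pics/sc20z.png',cv2.resize(a[170:300,180:420],None,fx=3,fy=3,interpolation=cv2.INTER_CUBIC))
E
```

```text
time_s: 27.4
tcp_pos: [0.6631, 0.0046, 0.0066]
eef_rot: [-88.8, 90.0, -3.8]
contact_force: [0.6, -1.2, -0.0]
gripper_width: 0.0136
```

View pics/w20.png

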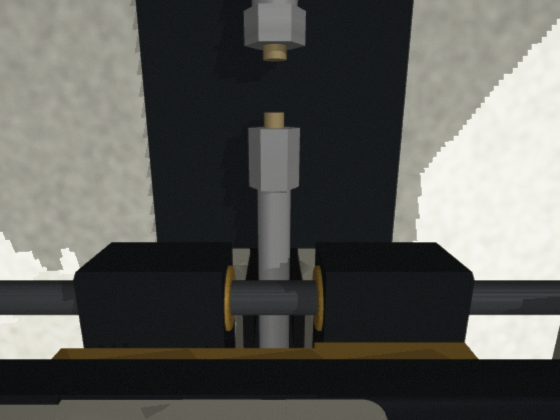

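View pics/sc20z.png

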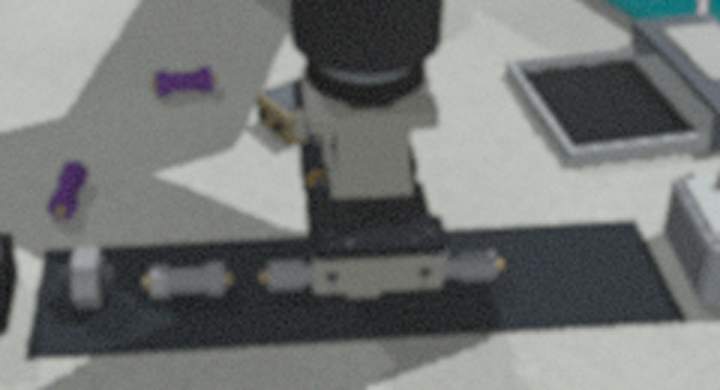

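```bash
python3 -m creep '{"jaw":[1,1,1,1,1,1,0.8,0.7,0.6,0.5],"translation":[[0.001,0,0],[0.0005,0,0],[0,0,0],[0,0,0],[0,0,0],[0,0,0],[0,0,0],[0,0,0],[0,0,0],[0,0,0]],"roll":[0,0,0,0,0,0,0,0,0,0]}' 3
python3 - <<'E'
from h import *
plan([.66,.0055,.18],175,8)
E
```

```text
time_s: 28.5
tcp_pos: [0.6629, 0.0046, 0.0045]
eef_rot: [90.2, 90.0, 175.2]
contact_force: [-0.3, -0.7, 0.0]
gripper_width: 0.0199
t 28.5 tcp [0.6629 0.0046 0.0045] jaw 175.0 w 0.0199 F [-0.3 -0.7  0. ] J [ 17.  31. -15.  -0. -44. -22.]
  n 8 da 0.0 trans/row [-0.0219, 0.0004, 0.0001] |t| 0.0219 roll/row -0.0
```

```bash
python3 -m creep '{"jaw":[0.2,0.2,0.1,0,-0.3,-0.5,-0.6,-0.6,-0.6,-0.6],"translation":[[0,0,0],[-0.005,0,0],[-0.02,0,0],[-0.035,0,0],[-0.045,0,0],[-0.045,0,0],[-0.03,0,0],[-0.01,0,0],[0,0,0],[0,0,0]],"roll":[0,0,0,0,0,0,0,0,0,0]}' 25
python3 - <<'E'
from h import *
s=wsnap('w21'); plan([.455,-.003,.18],25,9);snap('scene','sc21')
E
```

```text
time_s: 29.5
tcp_pos: [0.6624, 0.0046, 0.1939]
eef_rot: [87.7, 89.9, 172.7]
contact_force: [-0.3, -0.0, -1.0]
gripper_width: 0.0699
t 29.6 tcp [0.6621 0.0045 0.1933] jaw 175.0 w 0.0699 F [-0.3 -0.7 -0.3] J [ 17.  21.  -4.  -0. -66. -22.]
  n 9 da 30.0 trans/row [0.0015, 0.0231, 0.0025] |t| 0.0233 roll/row -0.0582
```

View pics/w21.png

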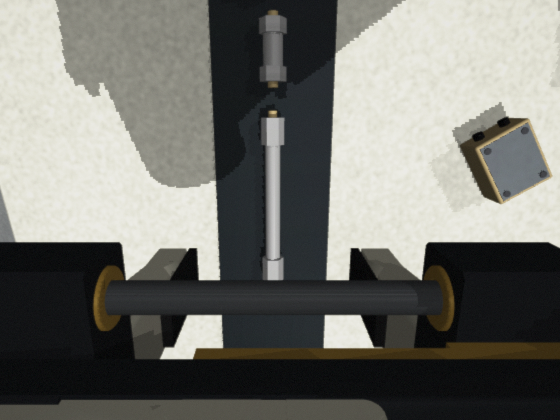

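```bash
python3 -m creep '{"jaw":[-0.6,-0.6,-0.6,-0.6,-0.6,-0.6,-0.6,-0.6,-0.6,-0.6],"translation":[[0.0015,0.0231,0.0025],[0.0015,0.0231,0.0025],[0.0015,0.0231,0.0025],[0.0015,0.0231,0.0025],[0.0015,0.0231,0.0025],[0.0015,0.0231,0.0025],[0.0015,0.0231,0.0025],[0.0015,0.0231,0.0025],[0.0015,0.0231,0.0025],[0,0,0]],"roll":[-0.0582,-0.0582,-0.0582,-0.0582,-0.0582,-0.0582,-0.0582,-0.0582,-0.0582,0]}' 25
python3 - <<'E'
from h import *
q=lambda u,v,z:wz(u,v,z)
print('col tip',sn(wz(272,111,.014)),'tube',sn(wz(272.5,150,.019)),sn(wz(273,250,.019)),'nut2 inner',sn(wz(273,258,.02)),'guard',sn(wz(273,11,.014)),sn(wz(273,87,.013)))
s=wsnap('w22',(170,90,390,260),3); print(s['tcp_pos'],s['qd'])
E
```

```text
time_s: 30.6
tcp_pos: [0.4533, -0.0041, 0.1803]
eef_rot: [73.4, 89.8, -171.5]
contact_force: [0.9, 0.8, 0.2]
gripper_width: 0.0703
col tip [-63.4  -0.4] tube [-29.7  -0.8] [66.  -1.4] nut2 inner [73.9 -1.4] guard [-143.3   -1.2] [-83.6  -1.2]
[ 0.4533117  -0.0041268   0.18032558] [-0.24357988  2.1984052   3.41928926  0.94401048  0.49326501 -2.76557332]
```

View pics/w22z.png

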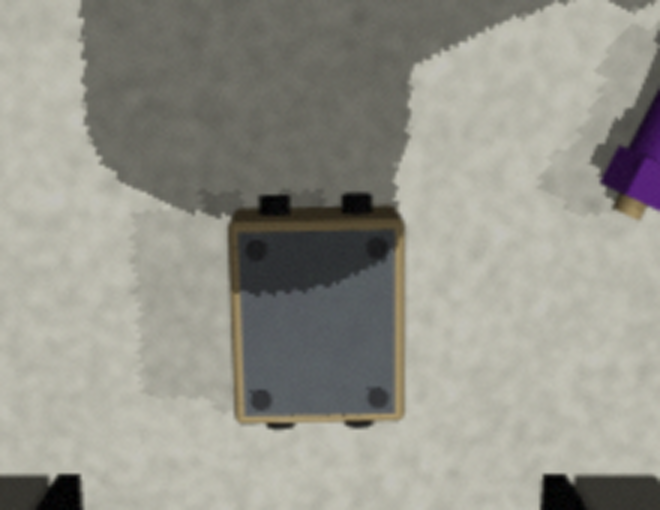

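Run:
```python
from h import *
q=lambda u,v,z:wz(170+u/3,90+v/3,z)[:2]
a,b,c,d=q(231,226,.03),q(404,223,.03),q(237,422,.03),q(404,418,.03)
L=(a-c)+(b-d);W=(b-a)+(d-c); print((a+b+c+d)/4,np.linalg.norm(L)/2,np.linalg.norm(W)/2,np.degrees(np.arctan2(L[1],L[0])),np.degrees(np.arctan2(W[1],W[0])))
plan([*((a+b+c+d)/4),.07],25,7); print(C0+.1616*U-.0012*N)
```

```text
[ 0.44887302 -0.00134791] 0.057528020313330666 0.048646418154298585 -63.975845780929184 -153.76879737257238
t 30.6 tcp [ 0.4551 -0.0037  0.1808] jaw -155.0 w 0.0702 F [ 0.7 -0.2  0.2] J [ 24.   2. -30.  -0. -59.   1.]
  n 7 da -0.0 trans/row [0.0158, 0.0006, 0.0007] |t| 0.0159 roll/row 0.0
[0.67628416 0.16106112]
```

```bash
python3 -m creep '{"jaw":[-0.6,-0.6,-0.6,-0.6,-0.6,-0.6,-0.6,-0.6,-0.6,-0.6],"translation":[[0.0158,0.0004,0.0006],[0.0158,0.0004,0.0006],[0.0158,0.0004,0.0006],[0.0158,0.0004,0.0006],[0.0158,0.0004,0.0006],[0.0158,0.0004,0.0006],[0.0158,0.0004,0.0006],[0,0,0],[0,0,0],[0,0,0]],"roll":[0,0,0,0,0,0,0,0,0,0]}' 25
python3 - <<'E'
from h import *
s=wsnap('w23',(170,90,390,260),3); plan([.45,-.0015,.007],25.5,5)
E
```

```text
time_s: 31.65
tcp_pos: [0.4529, -0.0004, 0.0714]
eef_rot: [-114.1, 90.0, 1.0]
contact_force: [-1.0, 0.1, -0.3]
gripper_width: 0.0702
t 31.7 tcp [ 4.529e-01 -4.000e-04  7.160e-02] jaw -155.0 w 0.07 F [-0.5  0.7 -0. ] J [ 25.   9. -38.   0. -42.  -0.]
  n 5 da 0.5 trans/row [0.0129, 0.0006, 0.0] |t| 0.0129 roll/row -0.0017
```

View pics/w23.png

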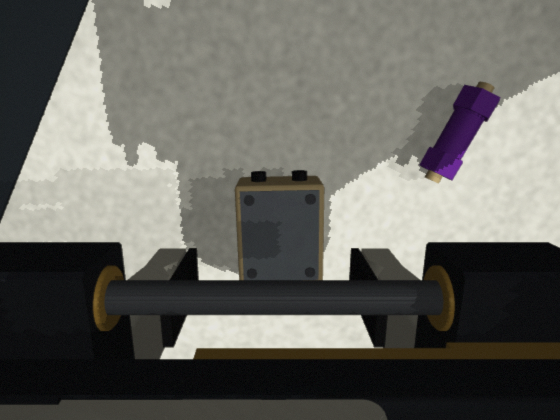

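Run:
```python
from h import *
a=[wz(*p,.031) for p in ((249,199),(310,199),(251.5,272),(310,272))]
print(np.mean(a,0), np.mean([wz(237,188,.03),wz(323,188,.03)],0))
W=a[1]-a[0]+a[3]-a[2];print(np.degrees(np.arctan2(W[1],W[0])))
plan([*np.mean(a,0)[:2],.007],25.8,6)
```

```text
[ 0.44948981 -0.00186819  0.031     ] [ 0.46145962 -0.02710636  0.03      ]
-155.02395564553225
t 31.7 tcp [ 4.529e-01 -4.000e-04  7.160e-02] jaw -155.0 w 0.07 F [-0.5  0.7 -0. ] J [ 25.   9. -38.   0. -42.  -0.]
  n 6 da 0.8 trans/row [0.0108, 0.0006, 0.0] |t| 0.0108 roll/row -0.0023
```

Consistent (0.4495,-0.0018). Descend and start to close.

```bash
python3 -m creep '{"jaw":[-0.6,-0.6,-0.6,-0.6,-0.6,-0.6,-0.6,-0.6,-0.5,-0.4],"translation":[[0.0108,0.0006,0],[0.0108,0.0006,0],[0.0108,0.0006,0],[0.0108,0.0006,0],[0.0108,0.0006,0],[0.0108,0.0006,0],[0,0,0],[0,0,0],[0,0,0],[0,0,0]],"roll":[-0.0015,-0.0015,-0.0015,0,0,0,0,0,0,0]}' 25;  python3 - <<'E'
from h import *
plan([.4495,-.0018,.007],25.3,5)
E
```

```text
time_s: 32.7
tcp_pos: [0.4492, -0.002, 0.0066]
eef_rot: [-92.1, 89.9, 23.2]
contact_force: [-0.5, 0.1, 0.5]
gripper_width: 0.0637
t 32.7 tcp [ 0.4492 -0.002   0.0066] jaw -154.7 w 0.0637 F [-0.5  0.1  0.5] J [ 25.  16. -43.   0. -32.   0.]
  n 5 da 0.0 trans/row [-0.0001, -0.0001, 0.0] |t| 0.0001 roll/row -0.0001
```

```bash
python3 -m creep '{"jaw":[-0.2,0,0.4,1,1,1,1,1,1,1],"translation":[[0,0,0],[0,0,0],[0,0,0],[0,0,0],[0,0,0],[-0.01,0,0],[-0.02,0,0],[-0.025,0,0],[-0.025,0,0],[-0.01,0,0]],"roll":[0,0,0,0,0,0,0,0,0,0]}' 25;  python3 - <<'E'
from h import *
wsnap('w24'); plan([.6763,.1611,.09],175,9)
E
```

```text
time_s: 33.7
tcp_pos: [0.4499, -0.0018, 0.0986]
eef_rot: [-95.2, 89.8, 20.1]
contact_force: [0.8, 0.9, -0.9]
gripper_width: 0.0499
t 33.8 tcp [ 0.4502 -0.0017  0.0991] jaw -154.7 w 0.0497 F [1.3 0.5 0.5] J [ 25.   7. -37.   0. -46.   0.]
  n 9 da -30.3 trans/row [0.0011, -0.0286, 0.0127] |t| 0.0313 roll/row 0.0587
```

View pics/w24.png

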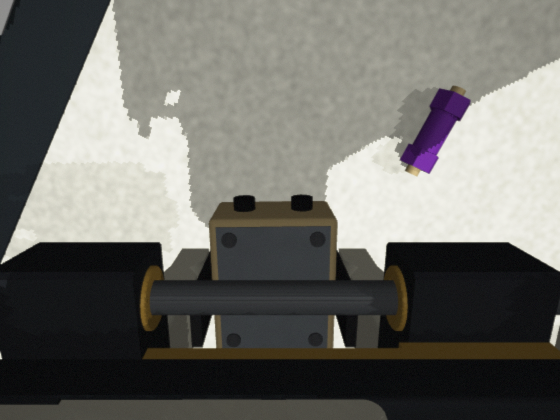

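```bash
python3 -m creep '{"jaw":[1,1,1,1,1,1,1,1,1,1],"translation":[[0.0011,-0.0286,0.0127],[0.0011,-0.0286,0.0127],[0.0011,-0.0286,0.0127],[0.0011,-0.0286,0.0127],[0.0011,-0.0286,0.0127],[0.0011,-0.0286,0.0127],[0.0011,-0.0286,0.0127],[0.0011,-0.0286,0.0127],[0.0011,-0.0286,0.0127],[0,0,0]],"roll":[0.0587,0.0587,0.0587,0.0587,0.0587,0.0587,0.0587,0.0587,0.0587,0]}' 25;  python3 - <<'E'
from h import *
wsnap('w25'); plan([.6763,.1611,.012],175,9)
E
```

```text
time_s: 34.75
tcp_pos: [0.677, 0.1616, 0.0836]
eef_rot: [137.2, 89.9, -137.9]
contact_force: [-1.1, 0.2, -1.8]
gripper_width: 0.05
t 34.8 tcp [0.675  0.1608 0.0835] jaw 175.0 w 0.05 F [-0.8 -0.7 -1.1] J [ 29.  29.  -6.  -0. -55. -34.]
  n 9 da 0.0 trans/row [0.0079, -0.0002, 0.0001] |t| 0.0079 roll/row -0.0
```

View pics/w25.png

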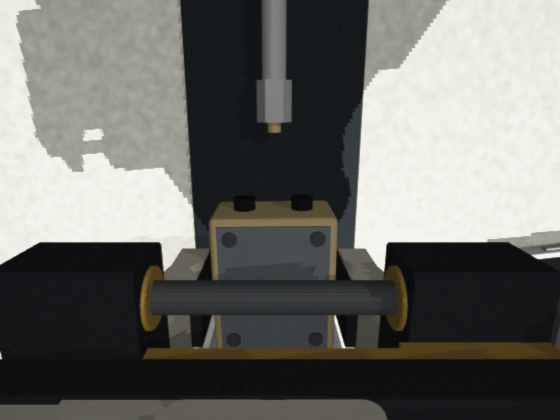

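Run:
```python
from h import *
print('col end',sn(wz(274,132,.012)),'ports',sn(wz(244,198,.094)),sn(wz(302,198,.094)),'edges',sn(wz(189,120,.003)),sn(wz(362,120,.003)))
a=np.mean([wz(*p,.1145-.006+.0+.0) for p in ((229,239),(317,239),(234,340),(316,340))],0);print('screw ctr',sn(a),sn(get_state()['tcp_pos']))
```

```text
col end [105.8  -1.3] ports [127.5  11.3] [127.5 -12.6] edges [98.9 52.1] [ 98.9 -56.6]
screw ctr [162.2  -1.1] [161.2  -2.5]
```

```bash
python3 -m creep '{"jaw":[1,1,1,1,1,1,1,1,1,1],"translation":[[0.014,0,-0.001],[0.016,0,0],[0.016,0,0],[0.012,0,0],[0.006,0,0],[0.004,0,0],[0.002,0,0],[0.001,0,0],[0,0,0],[0,0,0]],"roll":[0,0,0,0,0,0,0,0,0,0]}' 25;  python3 - <<'E'
from h import *
wsnap('w26'); plan([.6763,.1611,.0096],175,4)
E
```

```text
time_s: 35.8
tcp_pos: [0.6751, 0.1597, 0.0158]
eef_rot: [-59.8, 89.9, 25.2]
contact_force: [0.9, 0.3, -1.0]
gripper_width: 0.0498
t 35.9 tcp [0.675  0.1597 0.0157] jaw 175.0 w 0.0497 F [ 0.6  0.2 -1.9] J [ 29.  33. -10.   0. -48. -34.]
  n 4 da -0.0 trans/row [0.0015, -0.0003, 0.0004] |t| 0.0016 roll/row 0.0
```

View pics/w26.png

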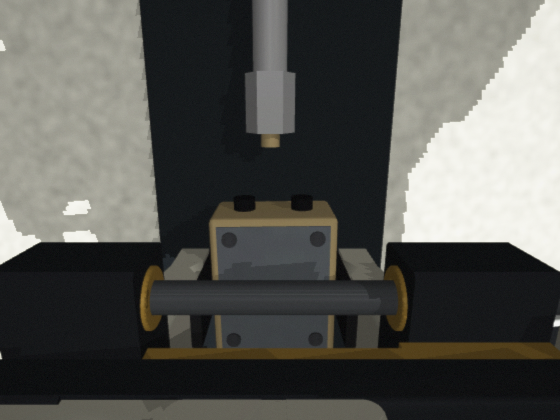

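```bash
python3 -m creep '{"jaw":[1,1,1,1,1,1,1,1,1,1],"translation":[[0.001,-0.0005,0],[0.001,-0.0005,0],[0.001,0,0],[0.001,0,0],[0.001,0,0],[0.001,0,0],[0,0,0],[0,0,0],[0,0,0],[0,0,0]],"roll":[0,0,0,0,0,0,0,0,0,0]}' 25
```

```text
time_s: 36.85
tcp_pos: [0.6757, 0.1595, 0.0095]
eef_rot: [-84.1, 90.0, 0.9]
contact_force: [-1.7, -0.5, 3.9]
gripper_width: 0.0499
```

Contact. Release and rise.

```bash
python3 -m creep '{"jaw":[-0.2,-0.35,-0.45,-0.45,-0.45,-0.45,-0.45,-0.45,-0.45,-0.45],"translation":[[0,0,0],[0,0,0],[0,0,0],[0,0,0],[-0.01,0,0],[-0.03,0,0],[-0.04,0,0],[-0.04,0,0],[-0.04,0,0],[-0.01,0,0]],"roll":[0,0,0,0,0,0,0,0,0,0]}' 25;  python3 - <<'E'
from h import *
plan([.5,.0,.35],175,9)
E
```

```text
time_s: 37.85
tcp_pos: [0.6782, 0.1602, 0.1862]
eef_rot: [-66.2, 89.5, 18.8]
contact_force: [0.2, 1.0, -0.2]
gripper_width: 0.0635
t 37.9 tcp [0.6782 0.1602 0.1862] jaw 175.0 w 0.0635 F [ 0.2  1.  -0.2] J [ 29.  24.   0.   0. -66. -34.]
  n 9 da -0.0 trans/row [-0.0184, 0.018, -0.0194] |t| 0.0322 roll/row 0.0001
```

```bash
python3 -m creep '{"jaw":[-0.45,-0.45,-0.45,-0.45,-0.45,-0.45,-0.45,-0.45,-0.45,-0.45],"translation":[[-0.02,0.002,-0.004],[-0.02,0.002,-0.004],[-0.02,0.002,-0.004],[-0.02,0.002,-0.004],[-0.02,0.002,-0.004],[-0.02,0.002,-0.004],[-0.02,0.002,-0.004],[-0.02,0.002,-0.004],[0,0,0],[0,0,0]],"roll":[0,0,0,0,0,0,0,0,0,0]}' 25;  python3 - <<'E'
from h import *
wsnap('w27'); snap('scene','sc27'); snap('side','sd27')
a=cv2.imread('pics/sc27.png'); cv2.imwrite('pics/sc27z.png',cv2.resize(a[170:300,130:450],None,fx=2.5,fy=2.5,interpolation=cv2.INTER_CUBIC))
E
```

```text
time_s: 38.85
tcp_pos: [0.6569, 0.129, 0.34]
eef_rot: [-45.1, 89.9, 39.9]
contact_force: [-0.4, 0.6, 0.2]
gripper_width: 0.0636
```

View pics/w27.png

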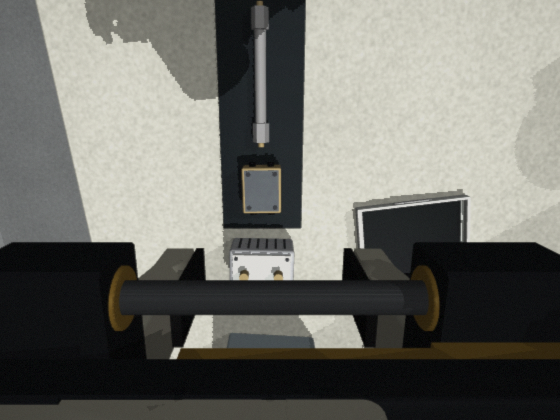

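View pics/sc27z.png

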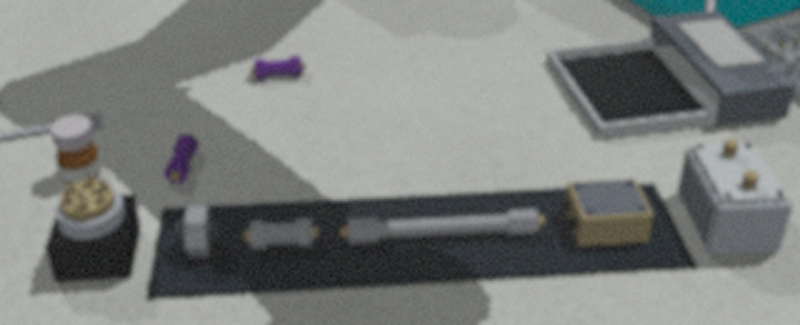

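View pics/sd27.png

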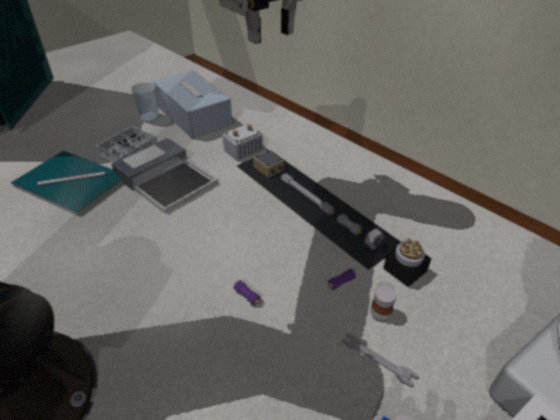

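Run:
```python
from h import *
wsnap('w28',(200,90,320,240),4)
```

```text
(no output)
```

View pics/w28z.png

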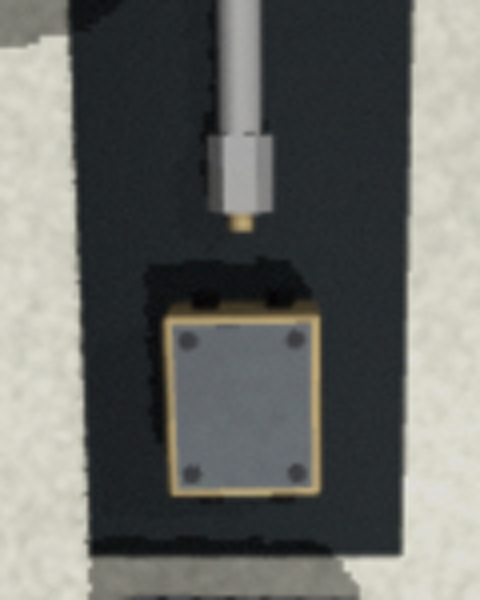

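Run:
```python
from h import *
q=lambda u,v,z:sn(wz(200+u/4,90+v/4,z))
print('col end',q(242,231,.013),'ports',q(205,290,.02),q(280,290,.02),'top',q(165,319,.033),q(320,318,.033),q(172,494,.033),q(320,493,.033),'edges',q(82,300,.003),q(407,300,.003),'end',q(245,554,.003))
print(close_job())
```

```text
col end [106.9  -2.1] ports [125.1   9.7] [125.1 -14.5] top [132.5  21.8] [132.1 -27.2] [190.   20.7] [189.6 -27.6] edges [130.9  52. ] [130.8 -57. ] end [220.4  -2. ]
the job is handed in; nothing more can be done
None
```

I set the filter, guard column, separation column and suppressor block out on the mat in that order, from the injection valve to the detector, and handed the job in at about 39 s. For the separation column, I lifted its near end over the drawer lip, drew it out endwise and let it settle flat on the mat.

**Gaps:** By the wrist camera (good to about 2 mm):

| Between | Gap |
|---|---|
| Filter and guard column | about 19.5 mm |
| Guard column and separation column | about 20 mm |
| Separation column and suppressor | about 18 mm (see below) |

**Line:** All four parts' centres are within about 1–2 mm of one line, and that line lies within about 2 mm of the mat's middle.

**One disagreement:** A last, higher wrist view gave 18 mm for the separation column–suppressor gap. Estimates just before I set the suppressor down put it at 20–21 mm. I left it, since it is within measuring error of the 20 mm asked.

**Last pictures:** All parts lie flat with the gripper well clear. The jar, the spanner and both purple look-alikes appear where they were. The measured forces I read stayed under 5 N, apart from none taken during fast moves.

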